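Seat the stone carrier under the retaining plate

ROBOT

A 7-joint arm with a two-finger parallel gripper is mounted at the origin on a cart in front of the work surface, level with it; the furniture and walls round the work are solid. World frame = base frame: x ahead of the robot, y to its left, z up, the work surface at z = 0. Lengths are in m, angles in rad, forces in N, time in s.
With the tool pointing down it reaches from about 0.4 to 0.85 m from the base axis. Payload 10.4 kg.
Tool frame: the origin (TCP) lies between the finger pads; the fingertips stand tip_extent ahead of it and the grasp point (between the pads) lies 2 mm behind it (tip_extent is the distance from the TCP to the fingertips, in m); z points along the fingers, y is the direction in which the jaws open and shut (so a half turn about z gives the same grasp; the last joint's range is limited). The gripper opens to 87 mm and grips with 3 to 60 N. Pads are 19 mm wide; open, the fingers measure 117 mm over their backs; the gripper's body (75 mm by 190 mm) begins 51 mm behind the grasp point.
Start: joints at [1.151, 0.332, -0.065, 1.46, 0.022, 1.35, -0.088], TCP at [0.242, -0.576, 0.24] pointing down, gripper open.
Joint ranges: [-2.6, 2.6], [-0.5, 2.12], [-1.47, 1.34], [0.16, 2.42], [-1.27, 4.41], [0.06, 2.06], [-2.6, 2.6]. Speed limits (rad/s): [2.22, 2.22, 2.79, 2.79, 3.14, 3.14, 3.14].

INTERFACE

Orientations are given as a unit quaternion [x, y, z, w].
In Python, from bench import read_state, camera, camera_params, close_job, tip_extent gives the robot as it stands. The module is installed in compiled form; this text tells all that it offers.
- The arm moves only by the tool send_rows, never from a script. Its argument "steps" is a list of rows, each a list of 7 numbers: the turn, a rotation vector about the tool's x, y, z in degrees, then the shift along the tool's x, y, z in m, then the gripper's target within -1 to 1 (shut at 1, half-way at 0, fully open at -1). In form: [[ax, ay, az, x, y, z, jaw], ...]. A call has exactly 10 rows; each row shifts and turns the pose as measured when the row begins, along the tool's axes as they then stand; what a row does not reach is not made up. A row lasts 1/10 s, in which the tool goes at most 50 mm and 8.59 degrees, less where a joint would pass 70% of its speed; a pose out of reach is approached as far as the arm can. A call with a gripper value outside its range is refused whole. The fingers move at their own pace and stop on an object; "force" is the grip in N (left out, the last holds). Time passes only in rows, so rows that do not move let the fingers close, or fill a call up. It gives the time, the measured TCP pose, the force and the opening at its end, in the units of the state.
- read_state(): the state, without advancing time (a new reading comes with each control period).
- camera(name): name is "scene" or "top" or "wrist"; returns (picture, depth): 400x640x3 uint8, blue, green, red; 400x640 float32, m along the optical axis (not along the pixel's ray), 0 where there is no reading.
- camera_params(name): a dict with "camera_matrix" (3x3 intrinsics, pixels), "world_from_camera" (4x4, takes a point from camera to world coordinates). Camera axes: x right, y down, z forward; pixel columns grow to the right and rows downward; lengths in m; the calibration is good to about 2 mm. A picture is of the moment at which its call begins: read the wrist's pose just before it. camera_params takes no time and is no camera call; for the wrist camera it gives the pose at the moment of the call.
- close_job(): hands the job in, once; it reports no verdict.
The state is a dict: "time": time; "joint_positions": joint angles; "joint_vel": joint speeds; "joint_torque": joint torques, N m; "ee_pos": TCP position; "eef_rot": TCP orientation; "ft_force": force on the tool from outside, world axes, zero at the start; "torque": the same for the moment, N m; "width": finger opening in m.
Only numpy, scipy, OpenCV 4.12 (cv2) and the standard library are available. Lean on these libraries where they do the work, as an engineer would, in place of code of your own. Each camera call takes 0.05 s, during which the arm holds its last target.

TASK

Take the stone carrier by its brass post, set its foot down flat in the open bay of the engraving bed with the toe towards the blue retaining plate, and slide it along the floor so that the toe goes under the plate. Feel for the hidden sprung stop and press the toe firmly but gently against it for about a second (about 10 N on the stop, never as much as 20 N), then let go and leave the carrier sitting flat and straight, still touching the stop. Do not tip the carrier over, do not ram it into the bed, and leave the other loose things alone.

Things in the scene. Friction and masses are not known exactly. Their poses are not given: they have to be found in the camera images.
- carrier_grip (a point): Stone carrier (loose, about 0.45 kg, standing on a 7 mm thick brown mat): point on the axis of its square brass post, 44 mm above its underside. x towards the long toe, z up. Post 24 x 24 mm, faces along x and y, 10 to 58 mm above the underside; a pale stone sticks out of it up to 74 mm. Steel foot 10 mm thick, 44 mm wide (y), from 18 mm behind the post's axis to 60 mm ahead (the toe).
- carrier_toe (a point): Front end of the carrier's toe: middle of its lower edge, 60 mm ahead (carrier +x) of the post's axis, on the underside. Same axes as the carrier.
- bed: Engraving bed, fixed: aluminium trough 80 mm wide with a blue retaining plate over its far end. Origin on the table under the middle of the pocket mouth (front edge of the plate), x into the pocket, z up. Trough floor at z = 8 mm. Open bay x = -88 to 0 mm, 54 mm wide, cheek tops and end wall at most z = 20 mm. Sliding the carrier on the floor takes about 2 to 5 N.
- pocket_mouth (a point): Middle of the pocket mouth at floor level, 8 mm above the bed's origin. Pocket x = 0 to 52 mm, 47 mm wide (lead-in chamfers on the last 10 mm of the bay), plate underside at bed z = 20 mm, its top 29 mm, screw heads 32 mm: the foot has 2 mm spare in height and 1.5 mm each side. The post stays outside; only the toe goes in.
- bay_middle (a point): On the bay floor, 65 mm before the pocket mouth: with the post's axis over it and the toe towards the plate, the foot has 5 mm of room all round and the toe is not yet in the pocket. Same axes as the bed.
- stop_housing: Stop housing: dark steel block 30 x 70 x 34 mm fixed behind the pocket, carrying the unseen brass stop nose. The nose stands 15 to 39 mm inside the mouth (unknown; post's axis then 45 to 21 mm before the mouth). It is sprung: gives 1 mm per 3 N, solid after 5 mm (15 N). Let go, it eases the carrier back a few mm till friction holds it, still touching.
- wax_tin: Bystander, round tin, 72 mm across, 35 high, dark green lid; leave it alone. Origin at its underside's centre.
- loupe: Bystander, black eye loupe, 38 mm across, 30 high; leave it alone. Origin at its underside's centre.
- red_blank: Bystander, standing red stone bar 16x16x50 mm; leave it alone. Origin at its underside's centre.
- packing_wedge: Bystander, small dark wooden wedge 64x10x20 mm; leave it alone. Origin at its underside's centre.

How it is judged:
By the outcome, as a careful person would: the job done as asked, in the order asked, and still so for the second after the job is handed in, with the robot touching nothing.
It also fails if it takes over 64 s, if anything falls off the work surface, if the arm or the gripper's body presses on something with over 40 N, if the wrist force passes 120 N, or if a joint passes its speed limit or range.

## Working session

There is one attempt and no reset: what is moved stays moved. The work goes in short steps, Python scripts to look and compute and a tool call to move; the robot and the scene stay as the last step left them, time stands still between calls to the robot, and variables do not carry over. Pictures are saved under pics/ and viewed, and the job is handed in when it is done.

Besides the shell and the picture viewer there is one more tool, called after "Request:" in YAML: its name, and indented under it one key for each argument. send_rows: Moves the arm, as the interface text tells. Its arguments: {"type":"object","properties":{"steps":{"type":"array"},"force":{"type":"number"}},"required":["steps"]}

```bash
mkdir -p pics; python3 - <<'E'
from bench import *
import cv2
print(read_state()); print(tip_extent if not callable(tip_extent) else tip_extent())
import numpy as np
for n in ("scene","top"):
    p,d=camera(n); cv2.imwrite(f"pics/{n}0.png",p); np.save(f"{n}0.npy",d); np.save(f"{n}0p.npy",p)
    c=camera_params(n); print(n,c)
E
```

```text
{'time': 0.0, 'joint_positions': array([ 1.15138018,  0.33285867, -0.06470111,  1.46098211,  0.02160845,
        1.34988005, -0.08852251]), 'joint_vel': array([-0.00082283,  0.00045722,  0.00256875, -0.00160573, -0.00169897,
        0.00258971, -0.00015692]), 'joint_torque': array([-1.25103801e-03, -6.23261118e+01,  2.41674646e-02, -3.89893878e+01,
       -6.14076946e-02,  3.99526872e-02,  1.55148332e-04]), 'ee_pos': array([ 0.24140046, -0.57609201,  0.2387427 ]), 'eef_rot': array([ 9.80381131e-01,  1.97109934e-01, -1.77977067e-04, -6.93691032e-04]), 'ft_force': array([-0.27516286, -0.17744771,  1.43291355]), 'torque': array([-0.02472924, -0.00693677,  0.02646519]), 'width': 0.08694138709743816}
0.017
scene {'camera_matrix': array([[419.92855236,   0.        , 318.14961286],
       [  0.        , 419.92855236, 198.14583134],
       [  0.        ,   0.        ,   1.        ]]), 'world_from_camera': array([[-0.53620809, -0.5923169 ,  0.60136643,  0.1776148 ],
       [-0.84405137,  0.38269333, -0.37566354,  0.26252243],
       [-0.00762705, -0.70901799, -0.70514915,  0.66295228],
       [ 0.        ,  0.        ,  0.        ,  1.        ]])}
top {'camera_matrix': array([[461.28065264,   0.        , 306.12929219],
       [  0.        , 461.28065264, 198.73716635],
       [  0.        ,   0.        ,   1.        ]]), 'world_from_camera': array([[-0.00501359, -0.99725276,  0.07390402,  0.59755365],
       [-0.99991759,  0.00412605, -0.01215716, -0.05274832],
       [ 0.01181883, -0.07395888, -0.99719126,  0.89581468],
       [ 0.        ,  0.        ,  0.        ,  1.        ]])}
```

View pics/scene0.png

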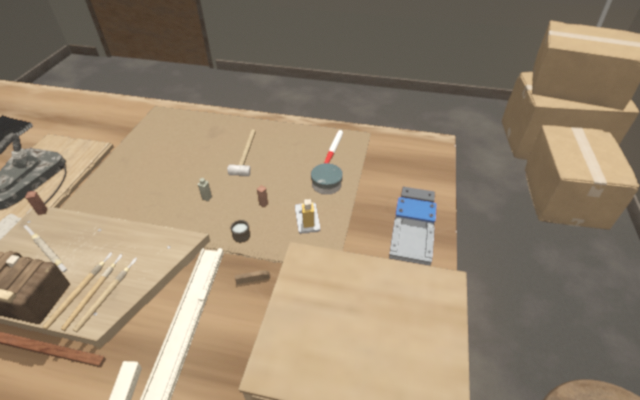

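View pics/top0.png

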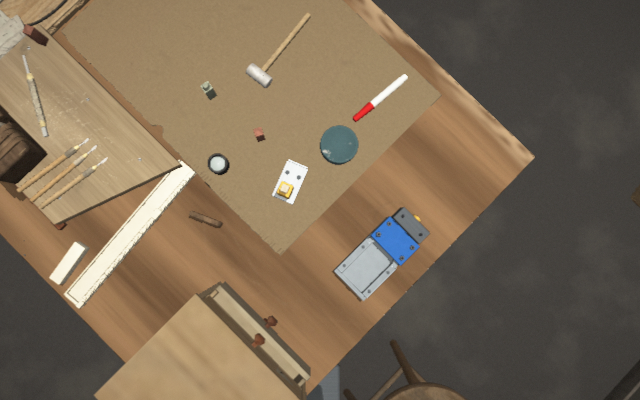

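The carrier is at about (288,185) in the top view, toe pointing up-right. The bed is at (385,250), with the blue plate at (396,240) and the stop housing at (411,223). Next I'll measure both.

```bash
cat > h.py <<'E'
import numpy as np, cv2
from bench import *
def cloud(n,d):
    c=camera_params(n);K=c["camera_matrix"];T=c["world_from_camera"]
    v,u=np.mgrid[0:400,0:640]
    P=np.stack([(u-K[0,2])/K[0,0]*d,(v-K[1,2])/K[1,1]*d,d],-1)
    W=P@T[:3,:3].T+T[:3,3]; W[d<=0]=np.nan
    return W
def proj(n,p):
    c=camera_params(n);K=c["camera_matrix"];T=c["world_from_camera"]
    q=np.linalg.inv(T)@np.r_[p,1]; q=K@q[:3]; return q[:2]/q[2]
def pix2z(n,u,v,z,c=None):
    c=c or camera_params(n);K=c["camera_matrix"];T=c["world_from_camera"]
    r=T[:3,:3]@np.array([(u-K[0,2])/K[0,0],(v-K[1,2])/K[1,1],1]); t=(z-T[2,3])/r[2]
    return T[:3,3]+t*r
E
python3 - <<'E'
from h import *
d=np.load("top0.npy");p=np.load("top0p.npy");W=cloud("top",d)
for n,(u,v) in dict(cab=(190,350),draweredge=(265,335),plate=(396,240),housing=(411,223),floor=(368,270),mat=(240,200),toe=(298,170),tin=(338,145),loupe=(218,163),red=(259,134),wedge=(206,219),tray=(100,170),ruler=(130,240),table=(330,300)).items(): print(n,W[v,u].round(4))
big=cv2.resize(p[140:320,260:450],None,fx=4,fy=4,interpolation=cv2.INTER_CUBIC);cv2.imwrite("pics/topz.png",big)
E
```

```text
cab [0.4296 0.1079 0.2127]
draweredge [0.4335 0.0055 0.136 ]
plate [ 0.5834 -0.2321  0.0266]
housing [ 0.6151 -0.2593  0.0339]
floor [ 0.5262 -0.1814  0.0065]
mat [0.6618 0.0644 0.0034]
toe [ 0.7177 -0.0482  0.0199]
tin [ 0.7621 -0.1236  0.0393]
loupe [0.7299 0.1026 0.0311]
red [0.7797 0.0232 0.0563]
wedge [0.6248 0.1267 0.0179]
tray [0.713  0.3101 0.0623]
ruler [ 5.857e-01  2.761e-01 -3.000e-04]
table [ 0.4692 -0.1084  0.0011]
```

View pics/topz.png

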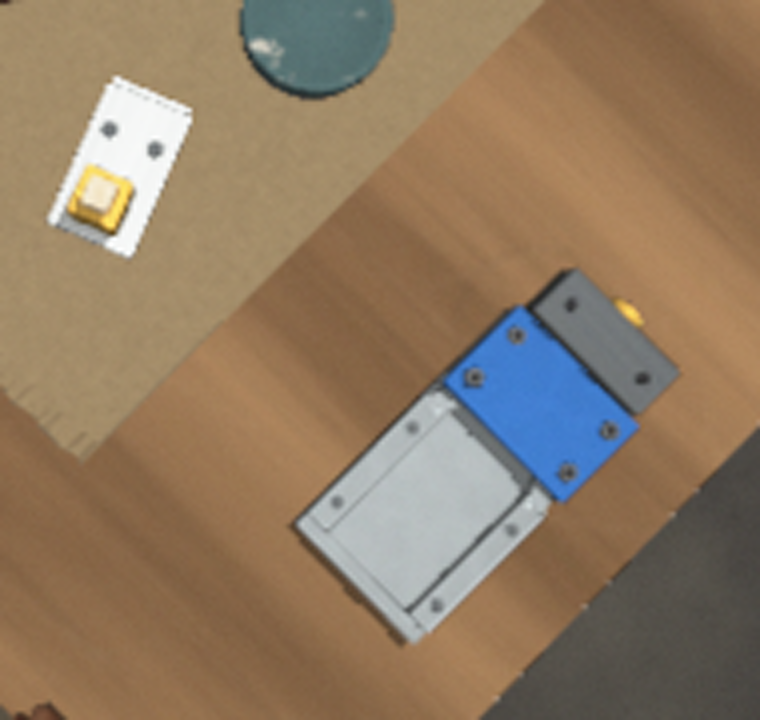

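```bash
python3 - <<'E'
from h import *
p=np.load("top0p.npy")
def W(pts,z): return np.array([pix2z("top",(x+.5)/4-.5+260,(y+.5)/4-.5+140,z) for x,y in pts])
pl=W([(444,382),(563,502),(520,307),(638,427)],.029)
fc=(pl[0]+pl[1])/2; bc=(pl[2]+pl[3])/2; xd=(bc-fc);print("plate front mid",fc,"yaw",np.degrees(np.arctan2(xd[1],xd[0])),"len",np.linalg.norm(xd),"w",np.linalg.norm(pl[0]-pl[1]))
y=pl[0]-pl[1];print("yaw from y",np.degrees(np.arctan2(y[1],y[0]))-90)
t=W([(295,523),(413,643)],.02);tm=t.mean(0);print("trough end mid",tm, np.linalg.norm(t[0]-t[1]),"dist",np.linalg.norm(fc-tm),"yaw",np.degrees(np.arctan2(*(fc-tm)[1::-1])))
c=W([(115,76),(192,112),(50,222),(131,257)],.017)
f=(c[0]+c[1])/2;b=(c[2]+c[3])/2;x=f-b;u=x/np.linalg.norm(x)
print("foot front",f,"back",b,np.linalg.norm(x),np.linalg.norm(c[0]-c[1]),"yaw",np.degrees(np.arctan2(x[1],x[0])),"post",b+u*.018)
print("post top", W([(103,190)],.065+.0), "stone",W([(101,194)],.081))
# minAreaRect checks
hsv=cv2.cvtColor(p,cv2.COLOR_BGR2HSV)
m=((hsv[...,0]>100)&(hsv[...,0]<125)&(hsv[...,1]>130)&(hsv[...,2]>100)).astype(np.uint8);m[:,:350]=0
cs,_=cv2.findContours(m,0,2);cc=max(cs,key=cv2.contourArea);r=cv2.boxPoints(cv2.minAreaRect(cc));print("plate box",r,[pix2z("top",*q,.029)[:2].round(4) for q in r])
m=(p.min(2)>215).astype(np.uint8);m[:150]=0;m[215:]=0;m[:,:265]=0;m[:,320:]=0
cc=cv2.findNonZero(m);r=cv2.boxPoints(cv2.minAreaRect(cc));print("foot box",r,[pix2z("top",*q,.017)[:2].round(4) for q in r])
E
```

```text
plate front mid [ 0.56473523 -0.21143041  0.029     ] yaw -46.06509190444392 len 0.05022556838673562 w 0.07850518974425956
yaw from y -45.69017407039335
trough end mid [ 0.49888055 -0.14150228  0.02      ] 0.07848296206717872 dist 0.09647684426416939 yaw -46.71833912063828
foot front [ 0.73135592 -0.04817907  0.017     ] back [ 0.66141658 -0.0178551   0.017     ] 0.07623027482976483 0.040874123749457196 yaw -23.440358222124775 post [ 0.67793112 -0.0250154   0.017     ]
post top [[ 0.68034152 -0.02544439  0.065     ]] stone [[ 0.67696892 -0.0250809   0.081     ]]
plate box [[370.00006 235.00003]
 [389.50006 215.50003]
 [419.50006 245.50003]
 [400.00006 265.00003]] [array([ 0.5931, -0.1828]), array([ 0.6295, -0.2202]), array([ 0.573 , -0.2755]), array([ 0.5369, -0.2382])]
foot box [[271.95737 194.66885]
 [287.83932 158.36722]
 [308.19345 167.27213]
 [292.3115  203.57376]] [array([0.6707, 0.0018]), array([ 0.7406, -0.0287]), array([ 0.7233, -0.0677]), array([ 0.6535, -0.037 ])]
```

```bash
cat >> h.py <<'E'
from scipy.spatial.transform import Rotation as R
import json
def Rdown(yaw): # tool z down, tool x at yaw (deg)
    c,s=np.cos(np.radians(yaw)),np.sin(np.radians(yaw))
    return R.from_matrix(np.array([[c,s,0],[s,-c,0],[0,0,-1]]))
def plan(target,yaw,jaw,n=10,spread=None,dec=4):
    """print n rows taking the tool from here to target/yaw"""
    s=read_state();p=np.array(s["ee_pos"]);q=R.from_quat(s["eef_rot"])
    tgt=Rdown(yaw);rv=(q.inv()*tgt).as_rotvec();w=np.ones(n)/n if spread is None else np.array(spread)/np.sum(spread)
    rows=[];dp=np.array(target)-p
    print("dist",np.linalg.norm(dp).round(4),"rotdeg",np.degrees(rv).round(2))
    for k in range(n):
        sh=q.inv().apply(dp*w[k]);rows.append([round(float(a),2) for a in np.degrees(rv*w[k])]+[round(float(a),dec) for a in sh]+[jaw])
        q=q*R.from_rotvec(rv*w[k])
    for i in range(0,n,10): print(json.dumps(rows[i:i+10]))
def st():
    s=read_state();q=R.from_quat(s["eef_rot"]);m=q.as_matrix()
    print("t",round(s["time"],2),"p",np.round(s["ee_pos"],4),"xyaw",np.degrees(np.arctan2(m[1,0],m[0,0])).round(2),"zax",m[:,2].round(4),"F",np.round(s["ft_force"],2),"w",round(s["width"],4),"j",np.round(s["joint_positions"],2))
E
python3 -c "
from h import *
plan([0.65,-0.035,0.24],156.5,-1,20,dec=3)"
```

```text
dist 0.6781 rotdeg [-4.0000e-02 -8.0000e-02 -1.3376e+02]
[[-0.0, -0.0, -6.69, 0.029, -0.017, -0.0, -1], [-0.0, -0.0, -6.69, 0.031, -0.014, -0.0, -1], [-0.0, -0.0, -6.69, 0.032, -0.01, -0.0, -1], [-0.0, -0.0, -6.69, 0.033, -0.006, -0.0, -1], [-0.0, -0.0, -6.69, 0.034, -0.002, -0.0, -1], [-0.0, -0.0, -6.69, 0.034, 0.002, -0.0, -1], [-0.0, -0.0, -6.69, 0.033, 0.006, -0.0, -1], [-0.0, -0.0, -6.69, 0.032, 0.01, -0.0, -1], [-0.0, -0.0, -6.69, 0.031, 0.013, -0.0, -1], [-0.0, -0.0, -6.69, 0.029, 0.017, -0.0, -1]]
[[-0.0, -0.0, -6.69, 0.027, 0.02, -0.0, -1], [-0.0, -0.0, -6.69, 0.025, 0.023, -0.0, -1], [-0.0, -0.0, -6.69, 0.022, 0.026, -0.0, -1], [-0.0, -0.0, -6.69, 0.019, 0.028, -0.0, -1], [-0.0, -0.0, -6.69, 0.015, 0.03, -0.0, -1], [-0.0, -0.0, -6.69, 0.012, 0.032, -0.0, -1], [-0.0, -0.0, -6.69, 0.008, 0.033, -0.0, -1], [-0.0, -0.0, -6.69, 0.004, 0.034, -0.0, -1], [-0.0, -0.0, -6.69, -0.0, 0.034, -0.0, -1], [-0.0, -0.0, -6.69, -0.004, 0.034, -0.0, -1]]
```

Request:
send_rows:
  steps:
    - [0,0,-6.7,0.029,-0.017,0,-1]
    - [0,0,-6.7,0.031,-0.014,0,-1]
    - [0,0,-6.7,0.032,-0.01,0,-1]
    - [0,0,-6.7,0.033,-0.006,0,-1]
    - [0,0,-6.7,0.034,-0.002,0,-1]
    - [0,0,-6.7,0.034,0.002,0,-1]
    - [0,0,-6.7,0.033,0.006,0,-1]
    - [0,0,-6.7,0.032,0.01,0,-1]
    - [0,0,-6.7,0.031,0.013,0,-1]
    - [0,0,-6.7,0.029,0.017,0,-1]

```text
time: 1.1
ee_pos: [0.441, -0.2963, 0.2342]
eef_rot: [0.696, 0.718, -0.001, -0.004]
ft_force: [0.1, 0.1, -0.1]
width: 0.087
```

```bash
python3 -c "
from h import *
st();plan([0.65,-0.035,0.24],156.5,-1,10,dec=3)"
```

```text
t 1.1 p [ 0.441  -0.2963  0.2342] xyaw 91.74 zax [-0.0077  0.0045 -1.    ] F [ 0.09  0.14 -0.06] w 0.087 j [ 0.88  0.16 -0.41  1.69  0.07  1.31  0.48]
dist 0.3346 rotdeg [ -0.23  -0.49 -64.75]
[[-0.02, -0.05, -6.48, 0.025, 0.022, -0.001, -1], [-0.02, -0.05, -6.48, 0.023, 0.024, -0.001, -1], [-0.02, -0.05, -6.48, 0.02, 0.027, -0.001, -1], [-0.02, -0.05, -6.48, 0.017, 0.029, -0.001, -1], [-0.02, -0.05, -6.48, 0.013, 0.031, -0.001, -1], [-0.02, -0.05, -6.48, 0.01, 0.032, -0.001, -1], [-0.02, -0.05, -6.48, 0.006, 0.033, -0.001, -1], [-0.02, -0.05, -6.48, 0.002, 0.033, -0.001, -1], [-0.02, -0.05, -6.48, -0.001, 0.033, -0.001, -1], [-0.02, -0.05, -6.48, -0.005, 0.033, -0.001, -1]]
```

Request:
send_rows:
  steps:
    - [0,-0.05,-6.5,0.025,0.022,-0.001,-1]
    - [0,-0.05,-6.5,0.023,0.024,-0.001,-1]
    - [0,-0.05,-6.5,0.02,0.027,-0.001,-1]
    - [0,-0.05,-6.5,0.017,0.029,-0.001,-1]
    - [0,-0.05,-6.5,0.013,0.031,-0.001,-1]
    - [0,-0.05,-6.5,0.01,0.032,-0.001,-1]
    - [0,-0.05,-6.5,0.006,0.033,-0.001,-1]
    - [0,-0.05,-6.5,0.002,0.033,-0.001,-1]
    - [0,-0.05,-6.5,-0.001,0.033,-0.001,-1]
    - [0,-0.05,-6.5,-0.005,0.033,-0.001,-1]

```text
time: 2.1
ee_pos: [0.6492, -0.0201, 0.24]
eef_rot: [0.179, 0.984, -0.002, -0.004]
ft_force: [-0.0, 1.1, -0.4]
width: 0.0874
```

```bash
python3 -c "
from h import *
st()
c=camera_params('wrist');p,d=camera('wrist');st();cv2.imwrite('pics/w1.png',p);np.savez('w1.npz',p=p,d=d,K=c['camera_matrix'],T=c['world_from_camera']);print(c)"
```

```text
t 2.1 p [ 0.6492 -0.0201  0.24  ] xyaw 159.39 zax [-0.0081 -0.0019 -1.    ] F [-0.01  1.13 -0.37] w 0.0874 j [ 0.45  0.48 -0.7   1.35  0.31  1.43  0.98]
t 2.15 p [ 0.6506 -0.0138  0.2396] xyaw 160.17 zax [-0.0076  0.0018 -1.    ] F [-4.38  3.26 -0.45] w 0.0866 j [ 0.45  0.48 -0.7   1.35  0.31  1.43  0.98]
{'camera_matrix': array([[288.70765225,   0.        , 317.75802491],
       [  0.        , 288.70765225, 205.3102493 ],
       [  0.        ,   0.        ,   1.        ]]), 'world_from_camera': array([[ 0.35362019,  0.90534086,  0.23518223,  0.58450592],
       [ 0.93538108, -0.34121643, -0.09291712,  0.00569019],
       [-0.00387363,  0.25284238, -0.96749973,  0.38588331],
       [ 0.        ,  0.        ,  0.        ,  1.        ]])}
```

View pics/w1.png

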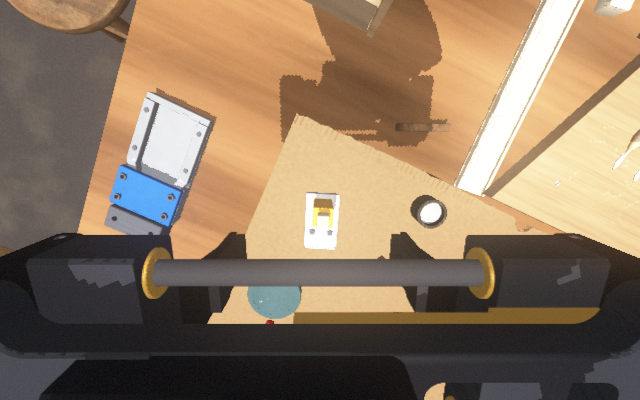

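```bash
python3 -c "
from h import *
st();plan([0.675,-0.025,0.16],156.5,-1,8,[1,1,1,1,.7,.5,.3,.2])"
```

```text
t 2.15 p [ 0.6506 -0.0138  0.2396] xyaw 160.17 zax [-0.0076  0.0018 -1.    ] F [-4.38  3.26 -0.45] w 0.0866 j [ 0.45  0.48 -0.7   1.35  0.31  1.43  0.98]
dist 0.084 rotdeg [-0.06 -0.44  3.67]
[[-0.01, -0.08, 0.64, -0.0048, -0.0004, 0.0139, -1], [-0.01, -0.08, 0.64, -0.0048, -0.0003, 0.0139, -1], [-0.01, -0.08, 0.64, -0.0048, -0.0003, 0.0139, -1], [-0.01, -0.08, 0.64, -0.0048, -0.0002, 0.0139, -1], [-0.01, -0.05, 0.45, -0.0033, -0.0001, 0.0098, -1], [-0.01, -0.04, 0.32, -0.0024, -0.0001, 0.007, -1], [-0.0, -0.02, 0.19, -0.0014, -0.0, 0.0042, -1], [-0.0, -0.02, 0.13, -0.0009, -0.0, 0.0028, -1]]
```

Request:
send_rows:
  steps:
    - [0,-0.1,0.6,-0.005,0,0.014,-1]
    - [0,-0.1,0.6,-0.005,0,0.014,-1]
    - [0,-0.1,0.6,-0.005,0,0.014,-1]
    - [0,0,0.6,-0.005,0,0.014,-1]
    - [0,0,0.5,-0.003,0,0.01,-1]
    - [0,0,0.3,-0.002,0,0.007,-1]
    - [0,0,0.2,-0.001,0,0.004,-1]
    - [0,0,0.1,-0.001,0,0.003,-1]
    - [0,0,0,0,0,0,-1]
    - [0,0,0,0,0,0,-1]

```text
time: 3.15
ee_pos: [0.6757, -0.0278, 0.1496]
eef_rot: [0.208, 0.978, -0.002, -0.003]
ft_force: [-0.1, -0.6, -0.1]
width: 0.0873
```

```bash
python3 -c "
from h import *
st()
c=camera_params('wrist');p,d=camera('wrist');st();cv2.imwrite('pics/w2.png',p);np.savez('w2.npz',p=p,d=d,K=c['camera_matrix'],T=c['world_from_camera'])"
```

```text
t 3.15 p [ 0.6757 -0.0278  0.1496] xyaw 156.04 zax [-0.0071 -0.0017 -1.    ] F [-0.15 -0.6  -0.13] w 0.0873 j [ 0.42  0.59 -0.65  1.39  0.36  1.29  0.9 ]
t 3.2 p [ 0.6757 -0.0278  0.1497] xyaw 156.04 zax [-0.0069 -0.0018 -1.    ] F [-0.18  0.22 -1.42] w 0.0869 j [ 0.42  0.59 -0.65  1.39  0.36  1.29  0.9 ]
```

View pics/w2.png

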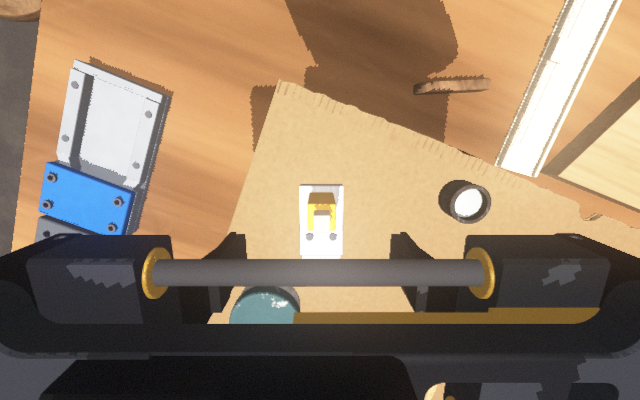

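The wrist view is now still. It shows the foot at columns 299–343, rows 184–257 and nearly aligned with the tool. The bed is at the left, with the plate around (87,198). I'll measure both from a zoomed view.

```bash
python3 -c "
import numpy as np,cv2
p=np.load('w2.npz')['p']
a=cv2.resize(p[175:265,280:370],None,fx=5,fy=5,interpolation=cv2.INTER_CUBIC)
b=cv2.resize(p[50:250,30:180],None,fx=2.25,fy=2.25,interpolation=cv2.INTER_CUBIC)
cv2.imwrite('pics/w2z.png',np.hstack([a,b[:450,:337]]))"
```

```text
(no output)
```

View pics/w2z.png

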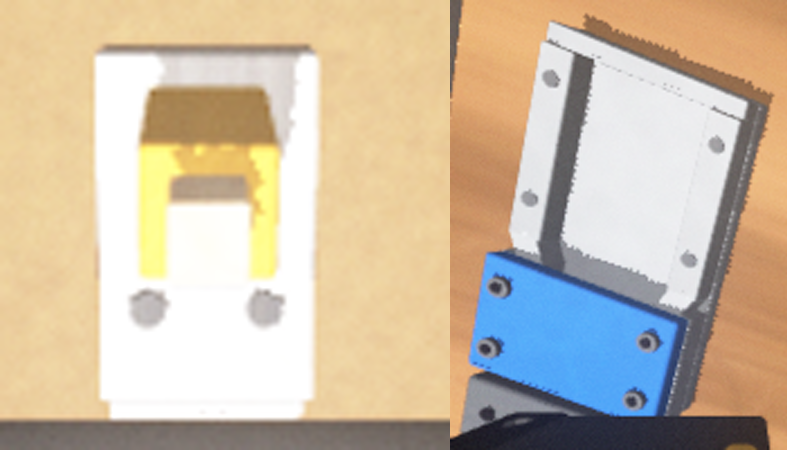

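```bash
python3 - <<'E'
from h import *
z=np.load('w2.npz');c=dict(camera_matrix=z['K'],world_from_camera=z['T'])
A=lambda x,y,h:pix2z('',(x+.5)/5-.5+280,(y+.5)/5-.5+175,h,c)
B=lambda x,y,h:pix2z('',(x-450+.5)/2.25-.5+30,(y+.5)/2.25-.5+50,h,c)
ang=lambda v:np.degrees(np.arctan2(v[1],v[0])).round(2)
bl,br,fl,fr=A(96,53,.017),A(319,53,.017),A(100,400,.017),A(313,400,.017)
print("foot",[q[:2].round(4) for q in(bl,br,fl,fr)],"w",np.linalg.norm(bl-br),np.linalg.norm(fl-fr),"len",np.linalg.norm((fl+fr-bl-br)/2))
b=(bl+br)/2;f=(fl+fr)/2;print("yaw",ang(f-b),"yaw from back edge",ang(br-bl)-90); u=(f-b)/np.linalg.norm(f-b);print("post from back",b+.018*u)
pt=[A(139,143,.065),A(279,143,.065),A(139,277,.065),A(277,277,.065)];print("post top",np.mean(pt,0).round(4),"w",np.linalg.norm(pt[0]-pt[1]),"l",np.linalg.norm(pt[0]-pt[2]),"yaw",ang(pt[1]-pt[0])-90)
# bed
pl,pr,ql,qr=B(487,252,.029),B(686,321,.029),B(470,366,.029),B(664,417,.029)
m=(pl+pr)/2;print("plate front mid",m.round(4),"w",np.linalg.norm(pl-pr),"yaw",ang(pr-pl)-90, "side",ang(ql-pl))
e1,e2=B(548,23,.02),B(748,100,.02);em=(e1+e2)/2;print("end mid",em.round(4),np.linalg.norm(e1-e2),"yaw",ang(e2-e1)-90,ang(m-em),np.linalg.norm((m-em)[:2]))
# depth-cloud sanity
d=z['d'];print("depth plate z",end=' ')
K,T=z['K'],z['T']
for u_,v_ in((87,198),(110,120),(320,245),(260,200)):
    P=np.array([(u_-K[0,2])/K[0,0],(v_-K[1,2])/K[1,1],1])*d[v_,u_];print((T[:3,:3]@P+T[:3,3]).round(4))
E
```

```text
foot [array([ 0.6526, -0.0376]), array([0.6704, 0.0023]), array([ 0.7196, -0.068 ]), array([ 0.7377, -0.0274])] w 0.04365976450637298 0.04445740471018704 len 0.07353836714991155
yaw -24.07 yaw from back edge -24.03
post from back [ 0.67794546 -0.02501499  0.017     ]
post top [ 0.6775 -0.025   0.065 ] w 0.02305388805308708 l 0.02334429652682959 yaw -24.019999999999996
plate front mid [ 0.5651 -0.2099  0.029 ] w 0.0821837109027861 yaw -44.58 side -45.39
end mid [ 0.4992 -0.1421  0.02  ] 0.07910494176660139 yaw -44.88 -45.78 0.09451415069971829
depth plate z [ 0.5802 -0.2243  0.0298]
[ 0.5232 -0.1764  0.0093]
[ 0.7186 -0.0442  0.0166]
[0.6125 0.0018 0.2954]
```

```bash
python3 -c "
from h import *
st();plan([0.678,-0.025,0.049],156,-1,8,[1,1,1,1,.8,.6,.4,.3])"
```

```text
t 3.2 p [ 0.6757 -0.0278  0.1497] xyaw 156.04 zax [-0.0069 -0.0018 -1.    ] F [-0.18  0.22 -1.42] w 0.0869 j [ 0.42  0.59 -0.65  1.39  0.36  1.29  0.9 ]
dist 0.1008 rotdeg [-0.25 -0.32  0.04]
[[-0.04, -0.05, 0.01, -0.0002, 0.0006, 0.0165, -1], [-0.04, -0.05, 0.01, -0.0002, 0.0006, 0.0165, -1], [-0.04, -0.05, 0.01, -0.0002, 0.0006, 0.0165, -1], [-0.04, -0.05, 0.01, -0.0002, 0.0006, 0.0165, -1], [-0.03, -0.04, 0.0, -0.0002, 0.0005, 0.0132, -1], [-0.02, -0.03, 0.0, -0.0001, 0.0003, 0.0099, -1], [-0.02, -0.02, 0.0, -0.0001, 0.0002, 0.0066, -1], [-0.01, -0.02, 0.0, -0.0, 0.0002, 0.005, -1]]
```

Request:
send_rows:
  steps:
    - [-0.1,-0.1,0,0,0.001,0.016,-1]
    - [-0.1,-0.1,0,0,0.001,0.016,-1]
    - [-0.1,-0.1,0,0,0,0.016,-1]
    - [0,0,0,0,0.001,0.014,-1]
    - [0,0,0,0,0,0.012,-1]
    - [0,0,0,0,0,0.008,-1]
    - [0,0,0,0,0,0.004,-1]
    - [0,0,0,0,0,0.002,-1]
    - [0,0,0,0,0,0,-1]
    - [0,0,0,0,0,0,-1]

```text
time: 4.2
ee_pos: [0.6776, -0.0238, 0.0561]
eef_rot: [0.207, 0.978, 0.001, 0.002]
ft_force: [0.3, 0.7, -1.0]
width: 0.0869
```

```bash
python3 -c "
from h import *
st();plan([0.678,-0.025,0.049],156,-1,4)"
```

```text
t 4.2 p [ 0.6776 -0.0238  0.0561] xyaw 156.09 zax [ 0.0035  0.0013 -1.    ] F [ 0.31  0.65 -0.97] w 0.0869 j [ 0.4   0.68 -0.62  1.47  0.42  1.13  0.86]
dist 0.0072 rotdeg [0.15 0.15 0.09]
[[0.04, 0.04, 0.02, -0.0002, -0.0002, 0.0018, -1], [0.04, 0.04, 0.02, -0.0002, -0.0002, 0.0018, -1], [0.04, 0.04, 0.02, -0.0002, -0.0002, 0.0018, -1], [0.04, 0.04, 0.02, -0.0002, -0.0002, 0.0018, -1]]
```

Request:
send_rows:
  steps:
    - [0.1,0.1,0,0,-0.0005,0.003,-1]
    - [0,0,0,0,-0.0005,0.002,-1]
    - [0,0,0,0,0,0.001,-1]
    - [0,0,0,0,0,0,-1]
    - [0,0,0,0,0,0,0]
    - [0,0,0,0,0,0,0]
    - [0,0,0,0,0,0,0.3]
    - [0,0,0,0,0,0,0.3]
    - [0,0,0,0,0,0,0.4]
    - [0,0,0,0,0,0,0.4]
  force: 25

```text
time: 5.2
ee_pos: [0.6781, -0.0249, 0.0512]
eef_rot: [0.207, 0.978, 0.0, 0.002]
ft_force: [-0.8, 0.7, -0.3]
width: 0.0469
```

```bash
python3 -c "
from h import *
st()"
```

```text
t 5.2 p [ 0.6781 -0.0249  0.0512] xyaw 156.08 zax [ 3.4e-03  1.0e-04 -1.0e+00] F [-0.85  0.67 -0.29] w 0.0469 j [ 0.4   0.68 -0.62  1.47  0.42  1.12  0.86]
```

Request:
send_rows:
  steps:
    - [0,0.15,0,0,0,0.001,0.5]
    - [0,0,0,0,0,0,0.6]
    - [0,0,0,0,0,0,0.8]
    - [0,0,0,0,0,0,1]
    - [0,0,0,0,0,0,1]
    - [0,0,0,0,0,0,1]
    - [0,0,0,0,0,0,1]
    - [0,0,0,0,0,0,1]
    - [0,0,0,0,0,0,1]
    - [0,0,0,0,0,0,1]
  force: 40

```text
time: 6.2
ee_pos: [0.678, -0.0252, 0.0502]
eef_rot: [0.207, 0.978, 0.001, 0.0]
ft_force: [0.3, -0.7, 0.5]
width: 0.0236
```

```bash
python3 -c "
from h import *
st()"
```

```text
t 6.2 p [ 0.678  -0.0252  0.0502] xyaw 156.07 zax [ 6.e-04  9.e-04 -1.e+00] F [ 0.3  -0.71  0.52] w 0.0236 j [ 0.4   0.68 -0.62  1.47  0.42  1.12  0.86]
```

Request:
send_rows:
  steps:
    - [0,0,0,0,0,-0.003,1]
    - [0,0,0,0,0,-0.006,1]
    - [0,0,0,0,0,-0.01,1]
    - [0,0,0,0,0,-0.012,1]
    - [0,0,0,0,0,-0.012,1]
    - [0,0,0,0,0,-0.012,1]
    - [0,0,0,0,0,-0.01,1]
    - [0,0,0,0,0,-0.006,1]
    - [0,0,0,0,0,-0.003,1]
    - [0,0,0,0,0,0,1]

```text
time: 7.2
ee_pos: [0.6773, -0.0251, 0.1307]
eef_rot: [0.207, 0.978, 0.0, -0.0]
ft_force: [-0.3, -0.5, -4.8]
width: 0.0235
```

```bash
python3 -c "
from h import *
st();plan([0.51,-0.144,0.14],134.4,1,16,[.4,.7]+[1]*11+[.7,.4,.2],dec=3)"
```

```text
t 7.2 p [ 0.6773 -0.0251  0.1307] xyaw 156.09 zax [-5.e-04  1.e-03 -1.e+00] F [-0.3  -0.48 -4.76] w 0.0235 j [ 0.42  0.61 -0.65  1.41  0.37  1.25  0.89]
dist 0.2055 rotdeg [ 0.03 -0.05 21.69]
[[0.0, -0.0, 0.65, 0.003, -0.005, -0.0, 1], [0.0, -0.0, 1.13, 0.005, -0.009, -0.0, 1], [0.0, -0.0, 1.62, 0.007, -0.013, -0.001, 1], [0.0, -0.0, 1.62, 0.007, -0.014, -0.001, 1], [0.0, -0.0, 1.62, 0.007, -0.014, -0.001, 1], [0.0, -0.0, 1.62, 0.006, -0.014, -0.001, 1], [0.0, -0.0, 1.62, 0.006, -0.014, -0.001, 1], [0.0, -0.0, 1.62, 0.005, -0.014, -0.001, 1], [0.0, -0.0, 1.62, 0.005, -0.014, -0.001, 1], [0.0, -0.0, 1.62, 0.005, -0.015, -0.001, 1]]
[[0.0, -0.0, 1.62, 0.004, -0.015, -0.001, 1], [0.0, -0.0, 1.62, 0.004, -0.015, -0.001, 1], [0.0, -0.0, 1.62, 0.003, -0.015, -0.001, 1], [0.0, -0.0, 1.13, 0.002, -0.011, -0.0, 1], [0.0, -0.0, 0.65, 0.001, -0.006, -0.0, 1], [0.0, -0.0, 0.32, 0.0, -0.003, -0.0, 1]]
```

Request:
send_rows:
  steps:
    - [0,0,0.6,0.003,-0.005,0,1]
    - [0,0,1.1,0.005,-0.009,0,1]
    - [0,0,1.6,0.007,-0.013,-0.001,1]
    - [0,0,1.6,0.007,-0.014,-0.001,1]
    - [0,0,1.6,0.007,-0.014,-0.001,1]
    - [0,0,1.6,0.006,-0.014,-0.001,1]
    - [0,0,1.6,0.006,-0.014,-0.001,1]
    - [0,0,1.6,0.005,-0.014,-0.001,1]
    - [0,0,1.6,0.005,-0.014,-0.001,1]
    - [0,0,1.6,0.005,-0.014,-0.001,1]

```text
time: 8.2
ee_pos: [0.5525, -0.1101, 0.1334]
eef_rot: [0.339, 0.941, -0.001, -0.005]
ft_force: [-0.3, -0.2, -4.5]
width: 0.0238
```

Request:
send_rows:
  steps:
    - [0,0,1.5,0.004,-0.014,-0.001,1]
    - [0,0,1.5,0.004,-0.013,0,1]
    - [0,0,1.4,0.003,-0.012,0,1]
    - [0,0,1.1,0.002,-0.009,0,1]
    - [0,0,0.7,0.001,-0.005,0,1]
    - [0,0,0.3,0,-0.002,0,1]
    - [0,0,0,0,0,0,1]
    - [0,0,0,0,0,0,1]
    - [0,0,0,0,0,0,1]
    - [0,0,0,0,0,0,1]

```text
time: 9.2
ee_pos: [0.4995, -0.1447, 0.1344]
eef_rot: [0.397, 0.918, -0.002, -0.005]
ft_force: [0.0, 0.4, -3.8]
width: 0.0238
```

```bash
python3 -c "
from h import *
st()
c=camera_params('wrist');p,d=camera('wrist');st();cv2.imwrite('pics/w3.png',p);np.savez('w3.npz',p=p,d=d,K=c['camera_matrix'],T=c['world_from_camera'])"
```

```text
t 9.2 p [ 0.4995 -0.1447  0.1344] xyaw 133.18 zax [-1.130e-02  6.000e-04 -9.999e-01] F [ 0.02  0.37 -3.85] w 0.0238 j [ 0.74  0.26 -0.61  1.83  0.16  1.12  0.82]
t 9.25 p [ 0.4995 -0.1447  0.1344] xyaw 133.18 zax [-1.130e-02  7.000e-04 -9.999e-01] F [ 0.22  0.7  -5.1 ] w 0.0239 j [ 0.74  0.26 -0.61  1.83  0.16  1.12  0.82]
```

View pics/w3.png

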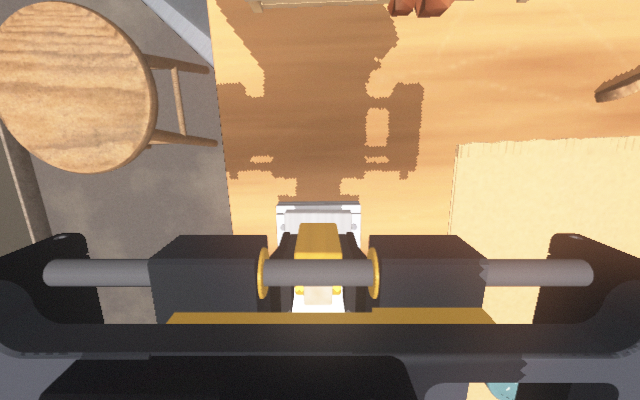

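```bash
python3 -c "
import numpy as np,cv2
p=np.load('w3.npz')['p']
cv2.imwrite('pics/w3z.png',cv2.resize(p[190:310,265:375],None,fx=5,fy=5,interpolation=cv2.INTER_CUBIC))
from h import *
p,d=camera('top');cv2.imwrite('pics/t3.png',cv2.resize(p[160:320,300:460],None,fx=3.75,fy=3.75,interpolation=cv2.INTER_CUBIC))"
```

```text
(no output)
```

View pics/w3z.png

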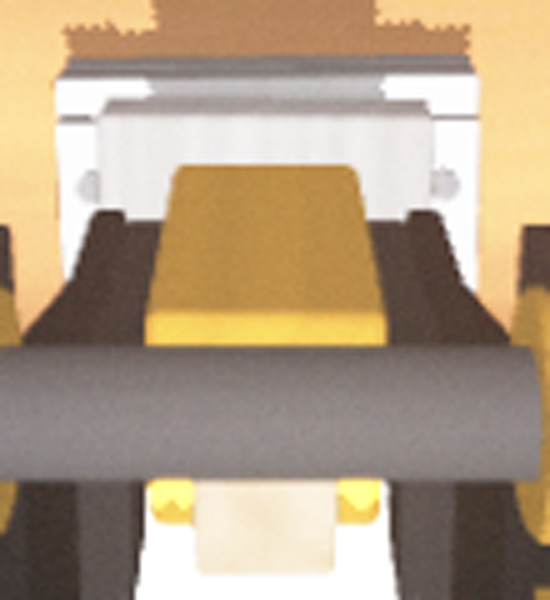

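View pics/t3.png

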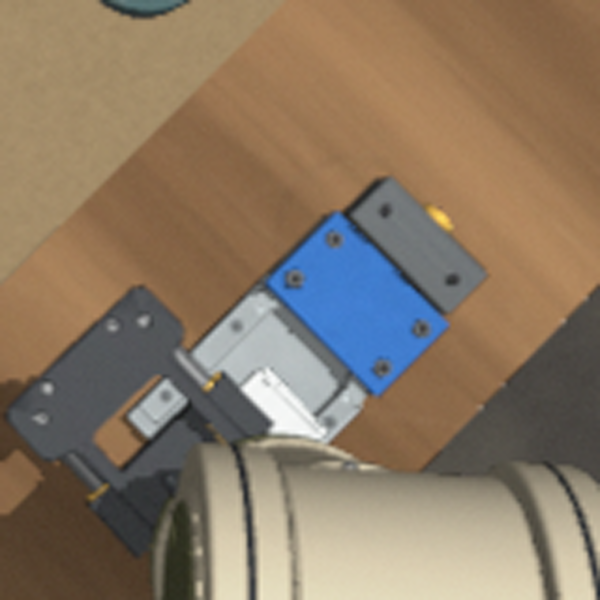

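```bash
python3 - <<'E'
from h import *
z=np.load('w3.npz');c=dict(camera_matrix=z['K'],world_from_camera=z['T'])
A=lambda x,y,h:pix2z('',(x+.5)/5-.5+265,(y+.5)/5-.5+190,h,c)
ang=lambda v:np.degrees(np.arctan2(v[1],v[0])).round(2)
a,b=A(60,77,.02),A(476,75,.02);m=(a+b)/2;print("end",a,b,np.linalg.norm(a-b),m,"yaw",ang(b-a)-90)
s1,s2=A(58,100,.02),A(70,265,.02);print("left side yaw",ang(s2-s1)); r1,r2=A(479,100,.02),A(476,280,.02);print("right",ang(r2-r1))
f1,f2=A(103,104,.1012),A(430,104,.1012);fm=(f1+f2)/2;print("foot back",f1,f2,np.linalg.norm(f1-f2),"mid",fm,"yaw",ang(f2-f1)-90)
u=np.array([np.cos(np.radians(-46.8)),np.sin(np.radians(-46.8))]);print("post est",fm[:2]+.018*u,"tcp",read_state()['ee_pos'])
# top: plate in t3
B=lambda x,y,h:pix2z('top',(x+.5)/3.75-.5+300,(y+.5)/3.75-.5+160,h)
p1,p2,p3,p4=[B(*q,.029) for q in((267,283),(377,394),(337,211),(448,322))]
print("plate front",(p1+p2)/2,"back",(p3+p4)/2,"w",np.linalg.norm(p1-p2),"yaw",ang(p1-p2)-90,ang(p3+p4-p1-p2), ang(p3-p4)-90)
E
```

```text
end [ 0.46975852 -0.16929299  0.02      ] [ 0.52599062 -0.11599204  0.02      ] 0.07747928360684239 [ 0.49787457 -0.14264252  0.02      ] yaw -46.53
left side yaw -44.98
right -45.72
foot back [ 0.47098819 -0.14427919  0.1012    ] [ 0.50169575 -0.11545162  0.1012    ] 0.04211868412160223 mid [ 0.48634197 -0.1298654   0.1012    ] yaw -46.81
post est [ 0.49866382 -0.14298684] tcp [ 0.49944076 -0.1447971   0.13437349]
plate front [ 0.56515279 -0.21143934  0.029     ] back [ 0.60084821 -0.24748497  0.029     ] w 0.07743604248701756 yaw -45.71 -45.28 -45.6
```

```bash
python3 -c "
from h import *
st();plan([0.5195,-0.1642,0.085],134.2,1,8,[.5,1,1,1,.8,.6,.4,.3])"
```

```text
t 9.3 p [ 0.4994 -0.1448  0.1344] xyaw 133.17 zax [-1.140e-02  5.000e-04 -9.999e-01] F [ 0.06 -0.27 -4.1 ] w 0.0237 j [ 0.74  0.26 -0.61  1.83  0.16  1.12  0.82]
dist 0.0567 rotdeg [-0.45 -0.47 -1.03]
[[-0.04, -0.04, -0.09, -0.0025, 0.0002, 0.0044, 1], [-0.08, -0.08, -0.18, -0.005, 0.0003, 0.0088, 1], [-0.08, -0.08, -0.18, -0.005, 0.0003, 0.0088, 1], [-0.08, -0.08, -0.18, -0.005, 0.0002, 0.0088, 1], [-0.06, -0.07, -0.15, -0.004, 0.0002, 0.007, 1], [-0.05, -0.05, -0.11, -0.003, 0.0001, 0.0053, 1], [-0.03, -0.03, -0.07, -0.002, 0.0001, 0.0035, 1], [-0.02, -0.03, -0.06, -0.0015, 0.0, 0.0026, 1]]
```

Request:
send_rows:
  steps:
    - [0,0,-0.1,-0.0025,0,0.004,1]
    - [-0.1,-0.1,-0.2,-0.005,0.0005,0.009,1]
    - [-0.1,-0.1,-0.2,-0.005,0.0005,0.009,1]
    - [-0.1,-0.1,-0.2,-0.005,0,0.009,1]
    - [-0.1,-0.1,-0.1,-0.004,0,0.007,1]
    - [0,0,-0.1,-0.003,0,0.005,1]
    - [0,0,0,-0.002,0,0.003,1]
    - [0,0,0,-0.001,0,0.001,1]
    - [0,0,0,0,0,0,1]
    - [0,0,0,0,0,0,1]

```text
time: 10.3
ee_pos: [0.5203, -0.1658, 0.0817]
eef_rot: [0.39, 0.921, 0.0, -0.001]
ft_force: [0.9, -0.3, -4.5]
width: 0.0237
```

```bash
python3 -c "
from h import *
st();plan([0.5195,-0.1642,0.053],134.2,1,8,[.5,1,1,1,.8,.6,.4,.3])
p,d=camera('top');cv2.imwrite('pics/t4.png',cv2.resize(p[160:320,300:460],None,fx=3.75,fy=3.75,interpolation=cv2.INTER_CUBIC))
p,d=camera('wrist');cv2.imwrite('pics/w4z.png',cv2.resize(p[170:330,245:395],None,fx=3.75,fy=3.75,interpolation=cv2.INTER_CUBIC))"
```

```text
t 10.3 p [ 0.5203 -0.1658  0.0817] xyaw 134.14 zax [-0.0022  0.0014 -1.    ] F [ 0.93 -0.34 -4.49] w 0.0237 j [ 0.72  0.37 -0.58  1.82  0.23  1.03  0.82]
dist 0.0288 rotdeg [-0.04 -0.15 -0.06]
[[-0.0, -0.01, -0.01, 0.0001, 0.0, 0.0026, 1], [-0.01, -0.03, -0.01, 0.0003, 0.0001, 0.0051, 1], [-0.01, -0.03, -0.01, 0.0003, 0.0001, 0.0051, 1], [-0.01, -0.03, -0.01, 0.0003, 0.0001, 0.0051, 1], [-0.01, -0.02, -0.01, 0.0002, 0.0001, 0.0041, 1], [-0.0, -0.02, -0.01, 0.0002, 0.0001, 0.0031, 1], [-0.0, -0.01, -0.0, 0.0001, 0.0, 0.0021, 1], [-0.0, -0.01, -0.0, 0.0001, 0.0, 0.0015, 1]]
```

View pics/t4.png

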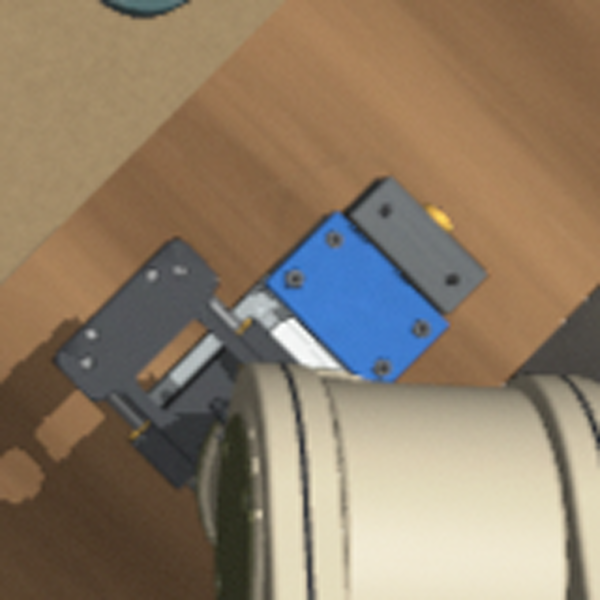

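View pics/w4z.png

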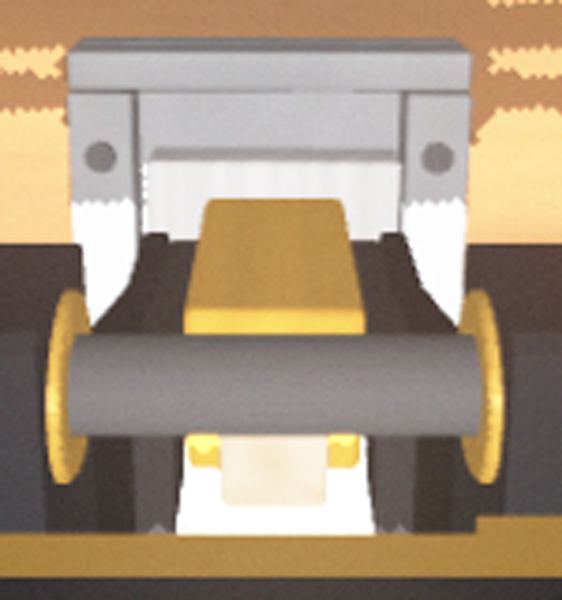

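Request:
send_rows:
  steps:
    - [0,-0.1,0,0.001,0,0.003,1]
    - [0,0,0,0.001,0,0.005,1]
    - [0,0,0,0,0,0.005,1]
    - [0,0,0,0,0,0.005,1]
    - [0,0,0,0,0,0.003,1]
    - [0,0,0,0,0,0.002,1]
    - [0,0,0,0,0,0.001,1]
    - [0,0,0,0,0,0,1]
    - [0,0,0,0,0,0,1]
    - [0,0,0,0,0,0,1]

```text
time: 11.4
ee_pos: [0.5189, -0.1641, 0.056]
eef_rot: [0.389, 0.921, -0.0, -0.0]
ft_force: [0.9, 0.2, -3.4]
width: 0.0238
```

```bash
python3 -c "
from h import *
st();plan([0.5187,-0.1642,0.053],134.2,1,8,[.5,1,1,1,.8,.6,.4,.3])
p,d=camera('wrist');cv2.imwrite('pics/w5z.png',cv2.resize(p[170:330,245:395],None,fx=3.75,fy=3.75,interpolation=cv2.INTER_CUBIC))"
```

```text
t 11.4 p [ 0.5189 -0.1641  0.056 ] xyaw 134.16 zax [-3.e-04 -4.e-04 -1.e+00] F [ 0.87  0.16 -3.37] w 0.0238 j [ 0.71  0.4  -0.57  1.84  0.26  0.97  0.8 ]
dist 0.003 rotdeg [-0.03  0.   -0.04]
[[-0.0, 0.0, -0.0, 0.0, -0.0, 0.0003, 1], [-0.01, 0.0, -0.01, 0.0, -0.0, 0.0005, 1], [-0.01, 0.0, -0.01, 0.0, -0.0, 0.0005, 1], [-0.01, 0.0, -0.01, 0.0, -0.0, 0.0005, 1], [-0.0, 0.0, -0.01, 0.0, -0.0, 0.0004, 1], [-0.0, 0.0, -0.0, 0.0, -0.0, 0.0003, 1], [-0.0, 0.0, -0.0, 0.0, -0.0, 0.0002, 1], [-0.0, 0.0, -0.0, 0.0, -0.0, 0.0002, 1]]
```

View pics/w5z.png

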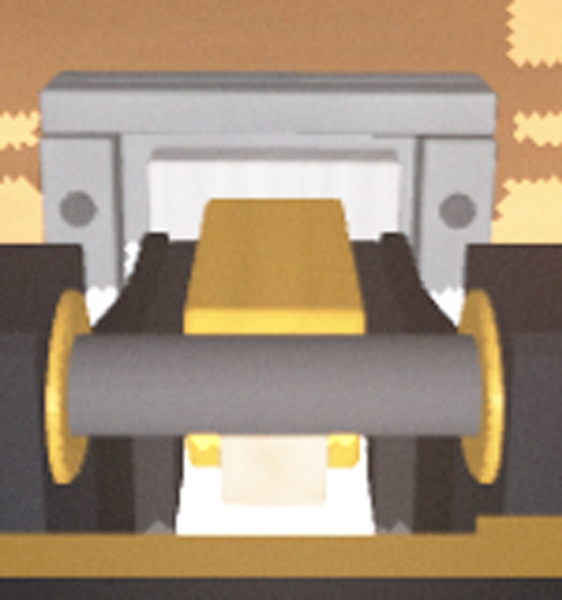

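Request:
send_rows:
  steps:
    - [0,0,0,0,-0.0007,0.001,1]
    - [0,0,0,0,-0.0006,0.001,1]
    - [0,0,0,0,0,0.001,1]
    - [0,0,0,0,0,0.0005,1]
    - [0,0,0,0,0,0.0005,1]
    - [0,0,0,0,0,0,1]
    - [0,0,0,0,0,0,1]
    - [0,0,0,0,0,0,1]
    - [0,0,0,0,0,0,1]
    - [0,0,0,0,0,0,1]

```text
time: 12.45
ee_pos: [0.5181, -0.1652, 0.052]
eef_rot: [0.389, 0.921, -0.0, 0.0]
ft_force: [0.1, 0.1, -4.1]
width: 0.0233
```

```bash
python3 -c "
from h import *
st()"
```

```text
t 12.45 p [ 0.5181 -0.1652  0.052 ] xyaw 134.15 zax [ 3.e-04 -7.e-04 -1.e+00] F [ 0.1   0.12 -4.09] w 0.0233 j [ 0.71  0.4  -0.57  1.85  0.26  0.96  0.8 ]
```

Request:
send_rows:
  steps:
    - [0,0,0,0,0,0.0004,1]
    - [0,0,0,0,0,0.0004,1]
    - [0,0,0,0,0,0.0003,1]
    - [0,0,0,0,0,0.0003,1]
    - [0,0,0,0,0,0,1]
    - [0,0,0,0,0,0,1]
    - [0,0,0,0,0,0,1]
    - [0,0,0,0,0,0,1]
    - [0,0,0,0,0,0,1]
    - [0,0,0,0,0,0,1]

```text
time: 13.45
ee_pos: [0.5181, -0.1652, 0.0512]
eef_rot: [0.39, 0.921, -0.0, 0.0]
ft_force: [-1.3, 1.2, -0.7]
width: 0.0239
```

```bash
python3 -c "
from h import *
st()"
```

```text
t 13.45 p [ 0.5181 -0.1652  0.0512] xyaw 134.15 zax [ 3.0e-04 -1.1e-03 -1.0e+00] F [-1.26  1.21 -0.7 ] w 0.0239 j [ 0.71  0.4  -0.57  1.85  0.26  0.96  0.8 ]
```

Request:
send_rows:
  steps:
    - [0,0,0,-0.0005,0,0.0003,1]
    - [0,0,0,-0.001,0,0,1]
    - [0,0,0,-0.0015,0,0,1]
    - [0,0,0,-0.0015,0,0,1]
    - [0,0,0,-0.0015,0,0,1]
    - [0,0,0,-0.001,0,0,1]
    - [0,0,0,-0.0005,0,0,1]
    - [0,0,0,0,0,0,1]
    - [0,0,0,0,0,0,1]
    - [0,0,0,0,0,0,1]

```text
time: 14.45
ee_pos: [0.5237, -0.1698, 0.0512]
eef_rot: [0.389, 0.921, -0.0, -0.0]
ft_force: [-2.2, 1.6, 0.2]
width: 0.0239
```

```bash
cat >> h.py <<'E'
bx=np.array([np.cos(np.radians(-45.8)),np.sin(np.radians(-45.8))]);by=np.array([-bx[1],bx[0]]);M=np.array([.565,-.2112])
def bs():
    s=read_state();r=np.array(s["ee_pos"][:2])-M;F=np.array(s["ft_force"])
    m=R.from_quat(s["eef_rot"]).as_matrix()
    print("t",round(s["time"],2),"bed x %.2f y %.2f mm z %.2f"%(r@bx*1e3,r@by*1e3,s["ee_pos"][2]*1e3),"F bed",np.round([F[:2]@bx,F[:2]@by,F[2]],2),"yaw",np.degrees(np.arctan2(m[1,0],m[0,0])).round(2),"tilt",m[:2,2].round(4),"T",np.round(s["torque"],2),"w",round(s["width"],4))
E
python3 -c "
from h import *
bs()"
```

```text
t 14.45 bed x -58.51 y -0.78 mm z 51.15 F bed [-2.7  -0.45  0.22] yaw 134.2 tilt [-0.0006  0.    ] T [0.34 0.26 0.02] w 0.0239
```

```bash
python3 -c "
from h import *
p,d=camera('wrist');cv2.imwrite('pics/w6z.png',cv2.resize(p[170:330,245:395],None,fx=5,fy=5,interpolation=cv2.INTER_CUBIC)[:600]);bs()"
```

```text
t 14.5 bed x -58.49 y -0.77 mm z 51.17 F bed [-2.35 -0.12  0.62] yaw 134.21 tilt [-0.0006 -0.    ] T [0.38 0.21 0.05] w 0.0236
```

View pics/w6z.png

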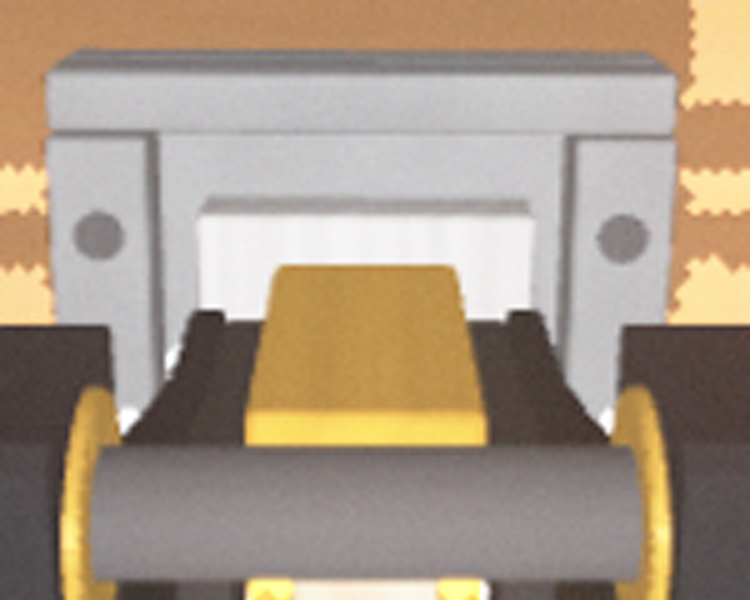

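Request:
send_rows:
  steps:
    - [0,0,-0.1,-0.0005,0,0.0002,1]
    - [0,0,-0.1,-0.001,0,0,1]
    - [0,0,-0.1,-0.0015,0,0,1]
    - [0,0,0,-0.0015,0,0,1]
    - [0,0,0,-0.0015,0,0,1]
    - [0,0,0,-0.001,0,0,1]
    - [0,0,0,-0.0005,0,0,1]
    - [0,0,0,0,0,0,1]
    - [0,0,0,0,0,0,1]
    - [0,0,0,0,0,0,1]

```text
time: 15.5
ee_pos: [0.5294, -0.1753, 0.0512]
eef_rot: [0.386, 0.922, -0.0, -0.0]
ft_force: [-1.9, 2.9, 0.8]
width: 0.0237
```

```bash
python3 -c "
from h import *
bs()"
```

```text
t 15.5 bed x -50.54 y -0.48 mm z 51.16 F bed [-3.41  0.63  0.77] yaw 134.54 tilt [-0.0006  0.0002] T [0.42 0.21 0.06] w 0.0237
```

Request:
send_rows:
  steps:
    - [0,0,0,-0.0005,0,0,1]
    - [0,0,0,-0.001,0,-0.0001,1]
    - [0,0,0,-0.001,0,0,1]
    - [0,0,0,-0.001,0,0,1]
    - [0,0,0,-0.001,0,0,1]
    - [0,0,0,-0.001,0,0,1]
    - [0,0,0,-0.0005,0,0,1]
    - [0,0,0,0,0,0,1]
    - [0,0,0,0,0,0,1]
    - [0,0,0,0,0,0,1]

```text
time: 16.5
ee_pos: [0.534, -0.18, 0.0512]
eef_rot: [0.386, 0.922, 0.0, -0.0]
ft_force: [-2.4, 1.7, -1.1]
width: 0.0242
```

```bash
python3 -c "
from h import *
bs()"
```

```text
t 16.5 bed x -43.95 y -0.45 mm z 51.16 F bed [-2.87 -0.56 -1.09] yaw 134.54 tilt [-0.0005  0.0003] T [0.43 0.16 0.03] w 0.0242
```

Sliding freely at about 3 N. Next I'll feel for the stop in 3 mm bites.

Request:
send_rows:
  steps:
    - [0,0,0,-0.0005,0,0,1]
    - [0,0,0,-0.0005,0,0,1]
    - [0,0,0,-0.0005,0,0,1]
    - [0,0,0,-0.0005,0,0,1]
    - [0,0,0,-0.0005,0,0,1]
    - [0,0,0,-0.0005,0,0,1]
    - [0,0,0,0,0,0,1]
    - [0,0,0,0,0,0,1]
    - [0,0,0,0,0,0,1]
    - [0,0,0,0,0,0,1]

```text
time: 17.5
ee_pos: [0.5348, -0.1807, 0.0513]
eef_rot: [0.386, 0.922, 0.0, -0.002]
ft_force: [-2.6, 2.5, 1.6]
width: 0.0238
```

```bash
python3 -c "
from h import *
bs()"
```

```text
t 17.5 bed x -42.94 y -0.39 mm z 51.30 F bed [-3.64 -0.09  1.57] yaw 134.58 tilt [-0.0043  0.0018] T [ 0.52  0.37 -0.05] w 0.0238
```

Request:
send_rows:
  steps:
    - [0,0,0,-0.001,0,0,1]
    - [0,0,0,-0.001,0,0,1]
    - [0,0,0,0,0,0,1]
    - [0,0,0,0,0,0,1]
    - [0,0,0,0,0,0,1]
    - [0,0,0,0,0,0,1]
    - [0,0,0,0,0,0,1]
    - [0,0,0,0,0,0,1]
    - [0,0,0,0,0,0,1]
    - [0,0,0,0,0,0,1]

```text
time: 18.5
ee_pos: [0.5353, -0.1811, 0.0514]
eef_rot: [0.386, 0.923, 0.0, -0.004]
ft_force: [-3.0, 2.4, 2.1]
width: 0.0238
```

```bash
python3 -c "
from h import *
bs()"
```

```text
t 18.5 bed x -42.31 y -0.31 mm z 51.40 F bed [-3.86 -0.47  2.13] yaw 134.61 tilt [-0.0069  0.003 ] T [ 0.56  0.42 -0.09] w 0.0238
```

Request:
send_rows:
  steps:
    - [0,-0.2,0,-0.0005,0,0,1]
    - [0,-0.2,0,-0.0005,0,0,1]
    - [0,-0.1,0,-0.001,0,0,1]
    - [0,-0.1,0,-0.001,0,0,1]
    - [0,-0.1,0,-0.001,0,0,1]
    - [0,-0.1,0,-0.001,0,0,1]
    - [0,-0.1,0,-0.001,0,0,1]
    - [0,-0.1,0,-0.001,0,0,1]
    - [0,-0.1,0,-0.001,0,0,1]
    - [0,-0.1,0,-0.001,0,0,1]

```text
time: 19.5
ee_pos: [0.5354, -0.181, 0.0513]
eef_rot: [0.385, 0.923, -0.004, -0.003]
ft_force: [-8.2, 5.3, 6.9]
width: 0.0239
```

```bash
python3 -c "
from h import *
bs()"
```

```text
t 19.5 bed x -42.34 y -0.18 mm z 51.32 F bed [-9.54 -2.17  6.86] yaw 134.76 tilt [-0.0076 -0.005 ] T [ 1.29  1.42 -0.15] w 0.0239
```

Request:
send_rows:
  steps:
    - [-0.1,0,0,-0.001,0,-0.0003,1]
    - [-0.1,0,0,-0.001,0,-0.0003,1]
    - [-0.1,0,0,-0.001,0,-0.0002,1]
    - [-0.1,0,0,-0.0012,0,0,1]
    - [-0.1,0,0,-0.0012,0,0,1]
    - [0,0,0,-0.0012,0,0,1]
    - [0,0,0,-0.0014,0,0,1]
    - [0,0,0,-0.0014,0,0,1]
    - [0,0,0,-0.0014,0,0,1]
    - [0,0,0,-0.0014,0,0,1]

```text
time: 20.5
ee_pos: [0.5359, -0.1819, 0.0521]
eef_rot: [0.383, 0.924, 0.0, -0.012]
ft_force: [-10.4, 5.4, 9.5]
width: 0.024
```

```bash
python3 -c "
from h import *
bs()"
```

```text
t 20.5 bed x -41.32 y -0.41 mm z 52.08 F bed [-11.16  -3.71   9.52] yaw 134.98 tilt [-0.0217  0.0095] T [ 1.31  1.78 -0.11] w 0.024
```

Request:
send_rows:
  steps:
    - [0,-0.3,0,0.0005,0,0,1]
    - [0,-0.3,0,0,0,0,1]
    - [0,-0.3,0,0,0,0,1]
    - [0,-0.2,0,0,0,0,1]
    - [0,-0.2,0,0,0,0,1]
    - [0,-0.1,0,0,0,0,1]
    - [0,0,0,0,0,0,1]
    - [0,0,0,0,0,0,1]
    - [0,0,0,0,0,0,1]
    - [0,0,0,0,0,0,1]

```text
time: 21.5
ee_pos: [0.535, -0.1811, 0.0513]
eef_rot: [0.383, 0.924, -0.005, -0.001]
ft_force: [-3.5, 2.3, -0.4]
width: 0.0236
```

```bash
python3 -c "
from h import *
bs()
p,d=camera('wrist');cv2.imwrite('pics/w7z.png',cv2.resize(p[170:330,245:395],None,fx=5,fy=5,interpolation=cv2.INTER_CUBIC)[:600])
p,d=camera('top');cv2.imwrite('pics/t7.png',cv2.resize(p[160:320,300:460],None,fx=3.75,fy=3.75,interpolation=cv2.INTER_CUBIC));bs()
p,d=camera('scene');cv2.imwrite('pics/s7.png',cv2.resize(p[160:280,360:480],None,fx=5,fy=5,interpolation=cv2.INTER_CUBIC));bs()
"
```

```text
t 21.5 bed x -42.53 y -0.52 mm z 51.30 F bed [-4.05 -0.92 -0.39] yaw 134.99 tilt [-0.0044 -0.0079] T [ 0.81  0.49 -0.03] w 0.0236
t 21.6 bed x -42.52 y -0.54 mm z 51.31 F bed [-3.82 -0.73  0.02] yaw 134.99 tilt [-0.0045 -0.008 ] T [ 0.86  0.48 -0.12] w 0.0238
t 21.65 bed x -42.54 y -0.51 mm z 51.32 F bed [-4.27 -0.05 -0.14] yaw 134.99 tilt [-0.0044 -0.0079] T [ 0.85  0.49 -0.08] w 0.0238
```

View pics/w7z.png

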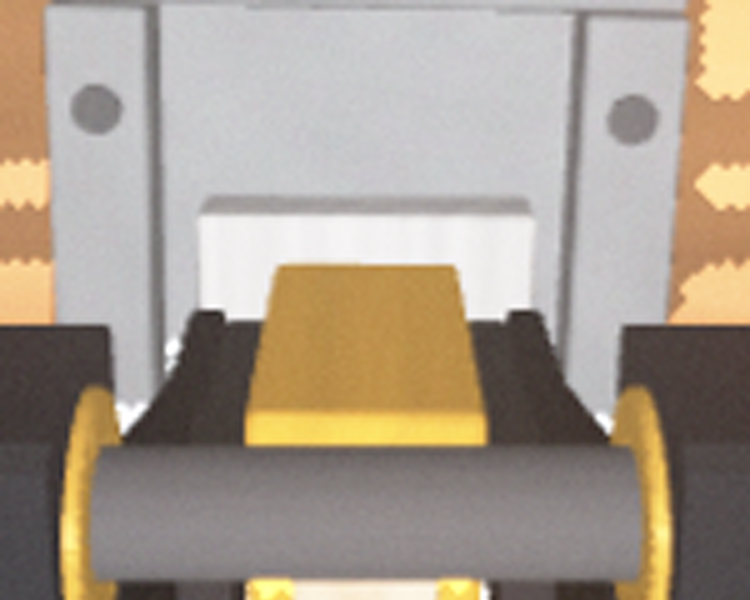

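View pics/t7.png

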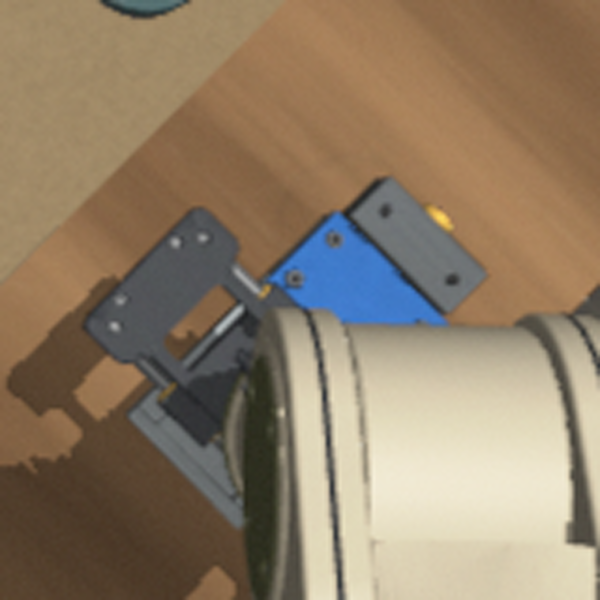

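View pics/s7.png

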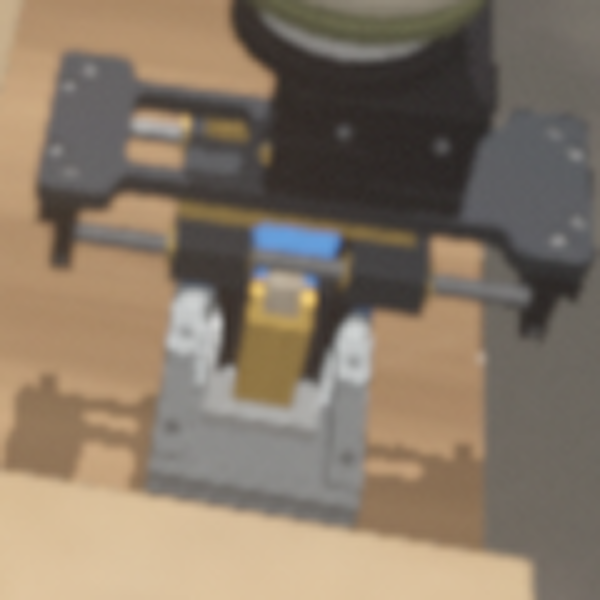

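```bash
python3 -c "
from h import *
s=read_state();p=np.array(s['ee_pos']);t=np.r_[p[:2]-bx*.004,.0516];plan(t,134.05,1,8)"
```

```text
dist 0.004 rotdeg [-0.5   0.15  0.94]
[[-0.06, 0.02, 0.12, 0.0005, 0.0, -0.0, 1], [-0.06, 0.02, 0.12, 0.0005, 0.0, -0.0, 1], [-0.06, 0.02, 0.12, 0.0005, 0.0, -0.0, 1], [-0.06, 0.02, 0.12, 0.0005, 0.0, -0.0, 1], [-0.06, 0.02, 0.12, 0.0005, 0.0, -0.0, 1], [-0.06, 0.02, 0.12, 0.0005, 0.0, -0.0, 1], [-0.06, 0.02, 0.12, 0.0005, 0.0, -0.0, 1], [-0.06, 0.02, 0.12, 0.0005, -0.0, -0.0, 1]]
```

Request:
send_rows:
  steps:
    - [0,0,0,0.001,0,-0.0003,1]
    - [0,0,0,0.001,0,0,1]
    - [-0.1,0,0.2,0.001,0,0,1]
    - [-0.1,0,0.2,0.001,0,0,1]
    - [-0.1,0.1,0.2,0,0,0,1]
    - [-0.1,0,0.2,0,0,0,1]
    - [-0.1,0,0.1,0,0,0,1]
    - [0,0,0,0,0,0,1]
    - [0,0,0,0,0,0,1]
    - [0,0,0,0,0,0,1]

```text
time: 22.65
ee_pos: [0.5325, -0.1802, 0.0513]
eef_rot: [0.391, 0.92, -0.0, 0.002]
ft_force: [-0.5, -0.5, -4.7]
width: 0.0239
```

```bash
python3 -c "
from h import *
bs();s=read_state();plan(s['ee_pos'],134.05,1,1)"
```

```text
t 22.65 bed x -44.87 y -1.67 mm z 51.30 F bed [-0.01 -0.72 -4.67] yaw 133.94 tilt [ 0.0031 -0.0022] T [ 0.04 -0.16  0.01] w 0.0239
dist 0.0 rotdeg [ 0.04  0.22 -0.11]
[[0.04, 0.22, -0.11, 0.0, 0.0, 0.0, 1]]
```

Request:
send_rows:
  steps:
    - [0,0.1,0,0,0.0004,0.0002,1]
    - [0,0.1,0,-0.001,0,0,1]
    - [0,0,0,-0.001,0,0,1]
    - [0,-0.1,0,-0.001,0,0,1]
    - [0,-0.1,0,-0.001,0,0,1]
    - [0,-0.1,0,-0.001,0,0,1]
    - [0,-0.1,0,-0.001,0,0,1]
    - [0,-0.1,0,-0.001,0,0,1]
    - [0,-0.1,0,-0.001,0,0,1]
    - [0,-0.1,0,-0.001,0,0,1]

```text
time: 23.65
ee_pos: [0.5346, -0.1815, 0.0513]
eef_rot: [0.39, 0.921, -0.002, -0.001]
ft_force: [-6.4, 3.7, 2.0]
width: 0.024
```

```bash
python3 -c "
from h import *
bs();s=read_state();plan(s['ee_pos'],134.05,1,1)"
```

```text
t 23.65 bed x -42.48 y -1.08 mm z 51.26 F bed [-7.12 -2.03  2.02] yaw 134.07 tilt [-0.0035 -0.003 ] T [ 0.86  1.1  -0.06] w 0.024
dist 0.0 rotdeg [-0.26 -0.02  0.02]
[[-0.26, -0.02, 0.02, 0.0, 0.0, 0.0, 1]]
```

Request:
send_rows:
  steps:
    - [-0.1,-0.1,0,-0.0012,0,0,1]
    - [-0.1,-0.1,0,-0.0012,0,0,1]
    - [-0.1,-0.1,0,-0.0014,0,0,1]
    - [-0.1,-0.15,0,-0.0014,0,0,1]
    - [0,-0.15,0,-0.0015,0,0,1]
    - [0,-0.15,0,-0.0015,0,0,1]
    - [0,-0.15,0,-0.0015,0,0,1]
    - [0,-0.15,0,-0.0015,0,0,1]
    - [0,-0.15,0,-0.0015,0,0,1]
    - [0,-0.15,0,-0.0015,0,0,1]

```text
time: 24.65
ee_pos: [0.535, -0.1818, 0.0513]
eef_rot: [0.388, 0.922, -0.003, -0.002]
ft_force: [-8.4, 5.0, 5.5]
width: 0.0238
```

```bash
python3 -c "
from h import *
bs();s=read_state();plan(s['ee_pos'],134.05,1,1)"
```

```text
t 24.65 bed x -41.98 y -1.07 mm z 51.33 F bed [-9.45 -2.58  5.52] yaw 134.33 tilt [-0.0067 -0.0046] T [ 1.2   1.65 -0.14] w 0.0238
dist 0.0 rotdeg [-0.46 -0.08  0.28]
[[-0.46, -0.08, 0.28, 0.0, 0.0, 0.0, 1]]
```

Request:
send_rows:
  steps:
    - [-0.2,-0.15,0.1,-0.0018,0,-0.0002,1]
    - [-0.2,-0.15,0.1,-0.0018,0,-0.0002,1]
    - [-0.2,-0.2,0.1,-0.002,0,-0.0003,1]
    - [-0.2,-0.2,0.1,-0.002,0,-0.0003,1]
    - [-0.2,-0.2,0.1,-0.002,0,-0.0003,1]
    - [-0.1,-0.2,0.1,-0.002,0,-0.0003,1]
    - [-0.1,-0.2,0.1,-0.002,0,-0.0003,1]
    - [-0.1,-0.2,0.1,-0.002,0,-0.0003,1]
    - [-0.1,-0.2,0.1,-0.002,0,-0.0003,1]
    - [-0.1,-0.2,0.1,-0.002,0,-0.0003,1]

```text
time: 25.65
ee_pos: [0.5358, -0.1825, 0.0513]
eef_rot: [0.393, 0.919, 0.003, 0.0]
ft_force: [-8.2, 6.4, 3.8]
width: 0.0238
```

```bash
python3 -c "
from h import *
bs();s=read_state();plan(s['ee_pos'],134.05,1,1)"
```

```text
t 25.65 bed x -40.93 y -0.99 mm z 51.30 F bed [-10.27  -1.43   3.77] yaw 133.71 tilt [0.0029 0.0053] T [ 1.23  1.78 -0.06] w 0.0238
dist 0.0 rotdeg [ 0.33 -0.11 -0.34]
[[0.33, -0.11, -0.34, 0.0, 0.0, 0.0, 1]]
```

Request:
send_rows:
  steps:
    - [0.1,-0.2,-0.05,-0.0023,0,-0.0003,1]
    - [0.1,-0.2,-0.05,-0.0023,0,-0.0003,1]
    - [0.05,-0.2,0,-0.0023,0,-0.0003,1]
    - [0,-0.2,0,-0.0023,0,-0.0003,1]
    - [0,-0.2,0,-0.0023,0,-0.0003,1]
    - [0,-0.2,0,-0.0023,0,-0.0003,1]
    - [0,-0.2,0,-0.0023,0,-0.0003,1]
    - [0,-0.2,0,-0.0023,0,-0.0003,1]
    - [0,-0.2,0,-0.0023,0,-0.0003,1]
    - [0,-0.2,0,-0.0023,0,-0.0003,1]

```text
time: 26.65
ee_pos: [0.5364, -0.1828, 0.0517]
eef_rot: [0.389, 0.921, -0.005, -0.006]
ft_force: [-10.5, 5.9, 5.5]
width: 0.0238
```

```bash
python3 -c "
from h import *
bs();s=read_state();plan(s['ee_pos'],134.05,1,1)"
```

```text
t 26.65 bed x -40.31 y -0.66 mm z 51.70 F bed [-11.52  -3.44   5.49] yaw 134.26 tilt [-0.0155 -0.0045] T [ 1.52  2.06 -0.18] w 0.0238
dist 0.0 rotdeg [-0.82 -0.43  0.21]
[[-0.82, -0.43, 0.21, 0.0, 0.0, 0.0, 1]]
```

Request:
send_rows:
  steps:
    - [-0.2,-0.3,0.05,-0.0023,0,-0.0001,1]
    - [-0.2,-0.3,0.05,-0.0023,0,-0.0001,1]
    - [-0.2,-0.3,0.05,-0.0023,0,-0.0001,1]
    - [-0.15,-0.25,0.05,-0.0023,0,-0.0001,1]
    - [-0.15,-0.25,0.05,-0.0023,0,-0.0001,1]
    - [-0.1,-0.25,0.05,-0.0023,0,-0.0001,1]
    - [-0.1,-0.25,0.05,-0.0023,0,-0.0001,1]
    - [-0.1,-0.25,0.05,-0.0023,0,-0.0001,1]
    - [-0.1,-0.25,0.05,-0.0023,0,-0.0001,1]
    - [-0.1,-0.25,0.05,-0.0023,0,-0.0001,1]

```text
time: 27.65
ee_pos: [0.5361, -0.1828, 0.0513]
eef_rot: [0.389, 0.921, -0.002, -0.003]
ft_force: [-11.9, 7.3, 8.1]
width: 0.0233
```

```bash
python3 -c "
from h import *
bs();s=read_state();plan(s['ee_pos'],134.05,1,1)"
```

```text
t 27.65 bed x -40.55 y -0.91 mm z 51.34 F bed [-13.56  -3.43   8.14] yaw 134.16 tilt [-0.0068 -0.0023] T [ 1.54  2.28 -0.21] w 0.0233
dist 0.0 rotdeg [-0.37 -0.18  0.11]
[[-0.37, -0.18, 0.11, 0.0, 0.0, 0.0, 1]]
```

Request:
send_rows:
  steps:
    - [-0.2,-0.25,0.05,-0.0021,0,-0.0003,1]
    - [-0.2,-0.25,0.05,-0.0021,0,-0.0003,1]
    - [-0.2,-0.25,0.05,-0.0021,0,-0.0003,1]
    - [-0.1,-0.2,0.05,-0.0019,0,-0.0003,1]
    - [-0.1,-0.15,0,-0.0014,0,-0.0003,1]
    - [-0.1,-0.1,0,-0.001,0,-0.0002,1]
    - [-0.1,0,0,-0.0005,0,0,1]
    - [0,0,0,0,0,0,1]
    - [0,0,0,0,0,0,1]
    - [0,0,0,0,0,0,1]

```text
time: 28.65
ee_pos: [0.5347, -0.1821, 0.0513]
eef_rot: [0.389, 0.921, 0.002, -0.002]
ft_force: [-2.9, 2.3, -0.7]
width: 0.0239
```

```bash
python3 -c "
from h import *
bs();s=read_state();plan(s['ee_pos'],134.05,1,1)
p,d=camera('wrist');cv2.imwrite('pics/w8z.png',cv2.resize(p[170:330,245:395],None,fx=5,fy=5,interpolation=cv2.INTER_CUBIC)[:600])"
```

```text
t 28.65 bed x -42.02 y -1.41 mm z 51.35 F bed [-3.66 -0.52 -0.71] yaw 134.21 tilt [-0.0021  0.0045] T [ 0.28  0.6  -0.08] w 0.0239
dist 0.0 rotdeg [ 0.09 -0.27  0.16]
[[0.09, -0.27, 0.16, 0.0, 0.0, 0.0, 1]]
```

View pics/w8z.png

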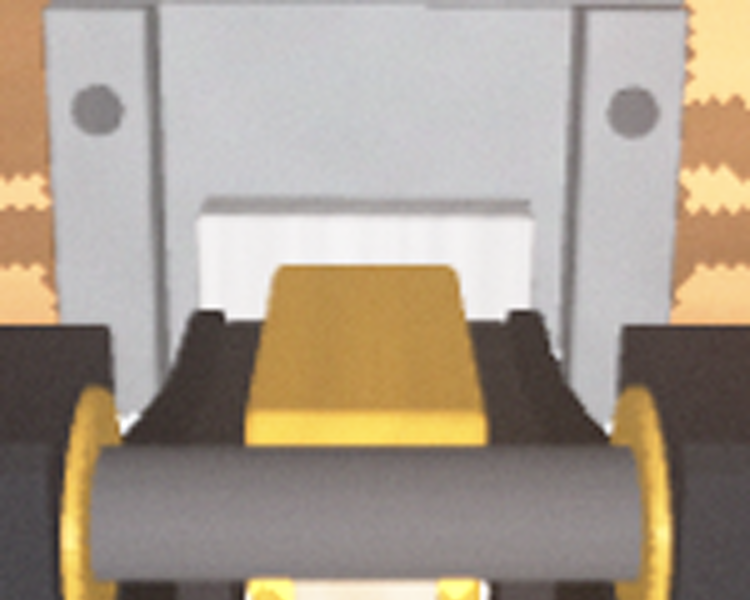

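Request:
send_rows:
  steps:
    - [0,-0.15,0.1,0,0,0,1]
    - [0,-0.1,0.1,0,0,0,1]
    - [0,0,0,0,0,0,1]
    - [0,0,0,0,0,0,0.4]
    - [0,0,0,0,0,0,0.3]
    - [0,0,0,0,0,0,0.2]
    - [0,0,0,0,0,0,0.1]
    - [0,0,0,0,0,0,0]
    - [0,0,0,0,0,0,-0.1]
    - [0,0,0,0,0,0,-0.2]

```text
time: 29.7
ee_pos: [0.5378, -0.1836, 0.053]
eef_rot: [0.391, 0.92, 0.001, 0.004]
ft_force: [-0.2, 0.4, -0.3]
width: 0.0487
```

```bash
python3 -c "
from h import *
bs();s=read_state();plan(s['ee_pos'],134.05,1,1)
p,d=camera('wrist');cv2.imwrite('pics/w9z.png',cv2.resize(p[150:330,225:415],None,fx=4,fy=4,interpolation=cv2.INTER_CUBIC)[:600])"
```

```text
t 29.7 bed x -38.70 y -0.25 mm z 53.02 F bed [-0.49  0.14 -0.32] yaw 133.96 tilt [ 0.0083 -0.0013] T [ 0.1  -0.09  0.06] w 0.0487
dist 0.0 rotdeg [ 0.29  0.38 -0.09]
[[0.29, 0.38, -0.09, 0.0, 0.0, 0.0, 1]]
```

View pics/w9z.png

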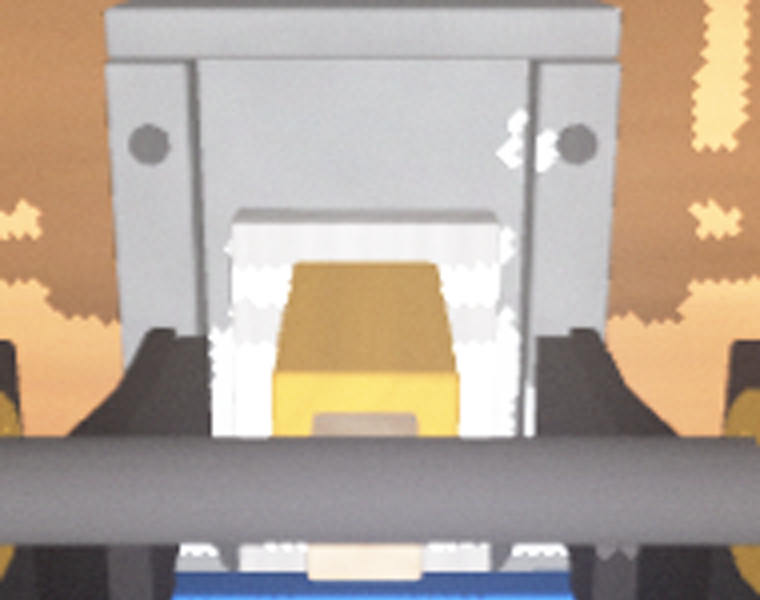

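Request:
send_rows:
  steps:
    - [0,0,0,0,0,0,-0.6]
    - [0,0,0,0,0,0,-0.6]
    - [0,0,0,0,0,-0.004,-0.6]
    - [0,0,0,0,0,-0.01,-0.6]
    - [0,0,0,0,0,-0.02,-0.6]
    - [0,0,0,0,0,-0.025,-0.6]
    - [0,0,0,0,0,-0.025,-0.6]
    - [0,0,0,0,0,-0.025,-0.6]
    - [0,0,0,0,0,-0.015,-0.6]
    - [0,0,0,0,0,0,-0.6]

```text
time: 30.75
ee_pos: [0.5369, -0.1827, 0.1866]
eef_rot: [0.39, 0.921, 0.001, 0.005]
ft_force: [-0.7, -0.6, -0.5]
width: 0.0694
```

```bash
python3 -c "
from h import *
bs()
c=camera_params('wrist');p,d=camera('wrist');cv2.imwrite('pics/w10.png',p);np.savez('w10.npz',p=p,d=d,K=c['camera_matrix'],T=c['world_from_camera']);
p,d=camera('scene');cv2.imwrite('pics/s10.png',p)"
```

```text
t 30.75 bed x -40.03 y -0.32 mm z 186.56 F bed [-0.01 -0.9  -0.46] yaw 134.03 tilt [ 0.0099 -0.0015] T [ 0.07 -0.13  0.01] w 0.0694
```

View pics/w10.png

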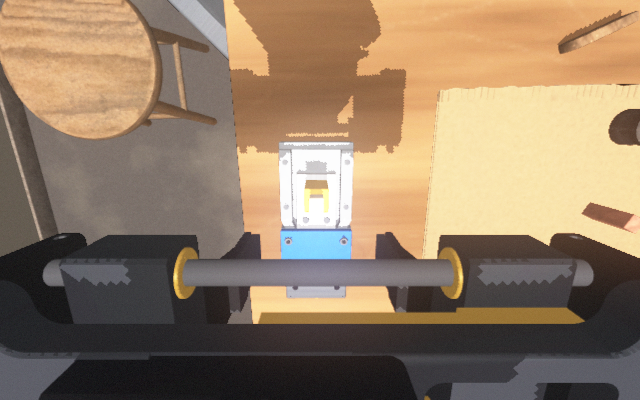

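View pics/s10.png

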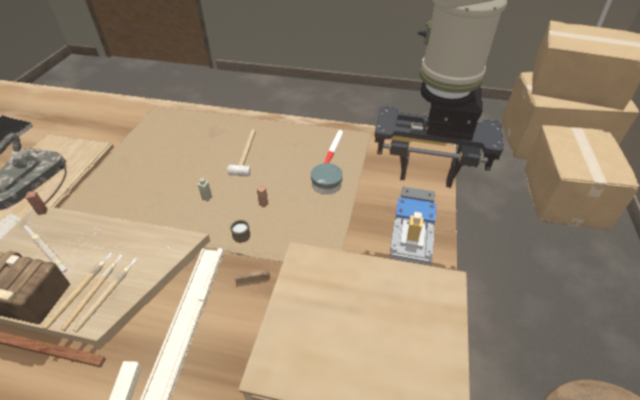

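The carrier stands upright with its toe under the plate, at (316,195) in the wrist view, and the bystanders haven't moved. Now I'll measure its final pose relative to the bed.

```bash
python3 -c "
import numpy as np,cv2
p=np.load('w10.npz')['p']
cv2.imwrite('pics/w10z.png',cv2.resize(p[135:265,260:375],None,fx=4.6,fy=4.6,interpolation=cv2.INTER_CUBIC))"
```

```text
(no output)
```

View pics/w10z.png

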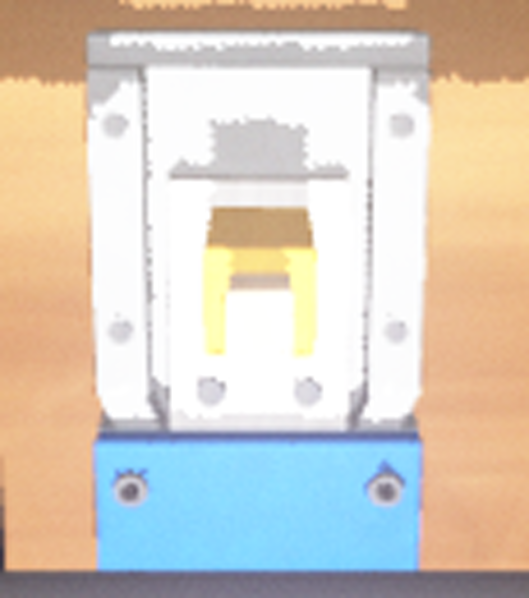

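```bash
python3 - <<'E'
from h import *
z=np.load('w10.npz');c=dict(camera_matrix=z['K'],world_from_camera=z['T'])
A=lambda x,y,h:pix2z('',(x+.5)/4.6-.5+260,(y+.5)/4.6-.5+135,h,c)
ang=lambda v:np.degrees(np.arctan2(v[1],v[0])).round(2)
fl,fr=A(170,176,.018),A(347,176,.018);fb=(fl+fr)/2
pl,pr=A(96,434,.029),A(420,433,.029);pm=(pl+pr)/2
e1,e2=A(88,36,.02),A(428,36,.02);em=(e1+e2)/2
u=(pm-em)[:2];u/=np.linalg.norm(u);print("bed yaw",ang(u),"edge",ang(pr-pl)-90,ang(e2-e1)-90,"w",np.linalg.norm(pl-pr),np.linalg.norm(e1-e2),"len",np.linalg.norm((pm-em)[:2]))
print("foot back: w",np.linalg.norm(fl-fr),"yaw",ang(fr-fl)-90,"x rel mouth",(fb-pm)[:2]@u*1e3,"post",(fb-pm)[:2]@u*1e3+18,"rel end wall outer",(fb-em)[:2]@u*1e3,"y",(fb-pm)[:2]@np.array([-u[1],u[0]])*1e3)
pt=[A(*q,.066) for q in((205,248),(316,248),(205,354),(315,354))];q=np.mean(pt,0);print("post top x",(q-pm)[:2]@u*1e3,"y",(q-pm)[:2]@np.array([-u[1],u[0]])*1e3,"yaw",ang(pt[1]-pt[0])-90,np.linalg.norm(pt[0]-pt[1]),np.linalg.norm(pt[0]-pt[2]))
E
```

```text
bed yaw -46.18 edge -46.03 -46.1 w 0.07831076389310654 0.07800589787589794 len 0.09352079266684066
foot back: w 0.042027534298438085 yaw -46.14 x rel mouth -60.876877785259204 post -42.876877785259204 rel end wall outer 32.64391488158147 y 0.09541311844952355
post top x -42.46884961843055 y 0.44607474179641365 yaw -46.16 0.02264948114580065 0.022574670006912906
```

By vision the carrier is straight (0.1°), centred and touching. Floor friction makes the pressing force uncertain, at roughly 6–10 N on the stop. There is plenty of time, so I'll re-grip and press again with the floor load taken off. The wrist reading then gives the stop force directly.

```bash
python3 -c "
from h import *
t=M-bx*.0425-by*.0013;plan(np.r_[t,.060],134.0,-.6,8,[.6,1,1,1,.8,.6,.4,.2])"
```

```text
dist 0.1241 rotdeg [0.27 0.3  0.03]
[[0.03, 0.03, 0.0, 0.0002, -0.0001, 0.0133, -0.6], [0.05, 0.05, 0.01, 0.0004, -0.0002, 0.0222, -0.6], [0.05, 0.05, 0.01, 0.0004, -0.0001, 0.0222, -0.6], [0.05, 0.05, 0.01, 0.0004, -0.0001, 0.0222, -0.6], [0.04, 0.04, 0.0, 0.0003, -0.0001, 0.0177, -0.6], [0.03, 0.03, 0.0, 0.0002, -0.0001, 0.0133, -0.6], [0.02, 0.02, 0.0, 0.0001, -0.0, 0.0089, -0.6], [0.01, 0.01, 0.0, 0.0001, -0.0, 0.0044, -0.6]]
```

Request:
send_rows:
  steps:
    - [0.1,0.1,0,0.0005,0,0.013,-0.6]
    - [0.1,0.1,0,0.0005,-0.0005,0.02,-0.6]
    - [0.1,0.1,0,0.0005,0,0.02,-0.6]
    - [0,0,0,0.0005,-0.0005,0.02,-0.6]
    - [0,0,0,0,0,0.018,-0.6]
    - [0,0,0,0,0,0.012,-0.6]
    - [0,0,0,0,0,0.007,-0.6]
    - [0,0,0,0,0,0.003,-0.6]
    - [0,0,0,0,0,0,-0.6]
    - [0,0,0,0,0,0,-0.6]

```text
time: 31.85
ee_pos: [0.5274, -0.1791, 0.0542]
eef_rot: [0.39, 0.921, -0.0, -0.008]
ft_force: [0.0, 0.4, -0.1]
width: 0.0698
```

```bash
python3 -c "
from h import *
bs();t=M-bx*.0425-by*.0013;plan(np.r_[t,.0515],134.0,-.6,4)"
```

```text
t 31.85 bed x -49.20 y -4.58 mm z 54.17 F bed [-0.26  0.28 -0.11] yaw 134.12 tilt [-0.0143  0.0059] T [ 0.04 -0.17  0.02] w 0.0698
dist 0.0079 rotdeg [-0.35 -0.81  0.12]
[[-0.09, -0.2, 0.03, -0.0017, 0.0008, 0.0006, -0.6], [-0.09, -0.2, 0.03, -0.0017, 0.0008, 0.0006, -0.6], [-0.09, -0.2, 0.03, -0.0017, 0.0008, 0.0007, -0.6], [-0.09, -0.2, 0.03, -0.0017, 0.0008, 0.0007, -0.6]]
```

Request:
send_rows:
  steps:
    - [-0.1,-0.2,0,-0.0015,0.001,0.0005,-0.6]
    - [-0.1,-0.2,0,-0.0015,0.001,0.0005,-0.6]
    - [-0.1,-0.2,0,-0.0015,0.001,0.0005,-0.6]
    - [-0.1,-0.1,0.1,-0.0015,0,0.0005,-0.6]
    - [0,0,0,-0.0005,0,0.0002,-0.6]
    - [0,0,0,0,0,0,-0.6]
    - [0,0,0,0,0,0,-0.6]
    - [0,0,0,0,0,0,-0.6]
    - [0,0,0,0,0,0,-0.6]
    - [0,0,0,0,0,0,-0.6]

```text
time: 32.85
ee_pos: [0.5362, -0.1826, 0.0541]
eef_rot: [0.391, 0.92, 0.001, 0.002]
ft_force: [-0.2, 1.0, -0.3]
width: 0.0698
```

```bash
python3 -c "
from h import *
bs();t=M-bx*.0425-by*.0013;plan(np.r_[t,.0515],134.0,-.6,4)
p,d=camera('wrist');cv2.imwrite('pics/w11z.png',cv2.resize(p[150:330,225:415],None,fx=4,fy=4,interpolation=cv2.INTER_CUBIC)[:600])"
```

```text
t 32.85 bed x -40.59 y -0.70 mm z 54.06 F bed [-0.87  0.59 -0.29] yaw 133.99 tilt [ 0.0043 -0.0001] T [ 0.08 -0.1  -0.03] w 0.0698
dist 0.0032 rotdeg [ 0.17  0.18 -0.01]
[[0.04, 0.04, -0.0, 0.0005, -0.0002, 0.0006, -0.6], [0.04, 0.04, -0.0, 0.0005, -0.0002, 0.0006, -0.6], [0.04, 0.04, -0.0, 0.0005, -0.0002, 0.0006, -0.6], [0.04, 0.04, -0.0, 0.0005, -0.0002, 0.0006, -0.6]]
```

View pics/w11z.png

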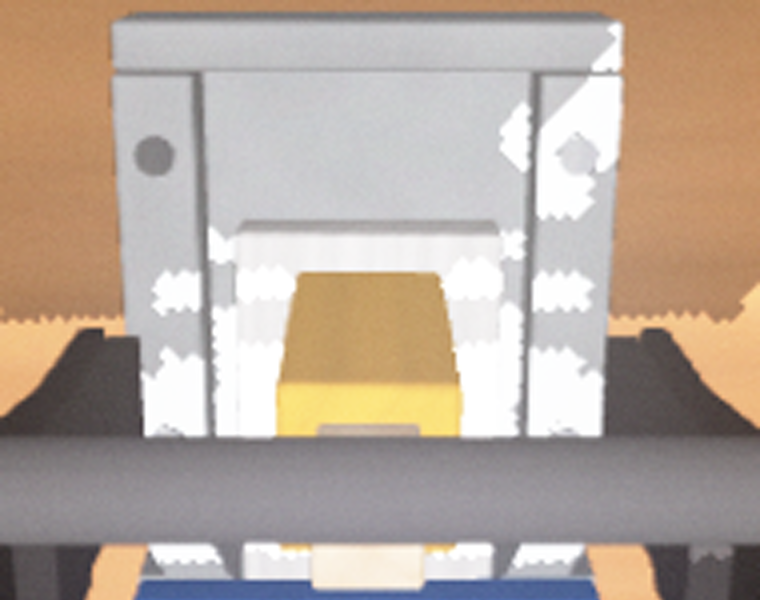

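Request:
send_rows:
  steps:
    - [0.1,0.1,0,0.001,-0.0003,0.0008,-0.6]
    - [0.1,0.1,0,0.001,-0.0003,0.0008,-0.6]
    - [0,0,0,0,0,0.0006,-0.4]
    - [0,0,0,0,0,0,-0.2]
    - [0,0,0,0,0,0,0]
    - [0,0,0,0,0,0,0.1]
    - [0,0,0,0,0,0,0.2]
    - [0,0,0,0,0,0,0.3]
    - [0,0,0,0,0,0,0.3]
    - [0,0,0,0,0,0,0.3]
  force: 15

```text
time: 33.9
ee_pos: [0.5342, -0.1814, 0.0516]
eef_rot: [0.391, 0.92, -0.0, -0.001]
ft_force: [1.4, 1.0, 0.1]
width: 0.0312
```

```bash
python3 -c "
from h import *
bs();t=M-bx*.0425-by*.0014;plan(np.r_[t,.0515],134.0,-.6,4)"
```

```text
t 33.9 bed x -42.84 y -1.33 mm z 51.64 F bed [0.32 1.7  0.13] yaw 133.99 tilt [-0.0012  0.    ] T [ 0.04 -0.14  0.01] w 0.0312
dist 0.0004 rotdeg [-0.05 -0.05 -0.01]
[[-0.01, -0.01, -0.0, -0.0001, -0.0, 0.0, -0.6], [-0.01, -0.01, -0.0, -0.0001, -0.0, 0.0, -0.6], [-0.01, -0.01, -0.0, -0.0001, -0.0, 0.0, -0.6], [-0.01, -0.01, -0.0, -0.0001, -0.0, 0.0, -0.6]]
```

Well placed. Close the grip.

Request:
send_rows:
  steps:
    - [0,0,0,0,0,0,0.4]
    - [0,0,0,0,0,0,0.5]
    - [0,0,0,0,0,0,1]
    - [0,0,0,0,0,0,1]
    - [0,0,0,0,0,0,1]
    - [0,0,0,0,0,0,1]
    - [0,0,0,0,0,0,1]
    - [0,0,0,0,0,0,1]
    - [0,0,0,0,0,0,1]
    - [0,0,0,0,0,0,1]
  force: 40

```text
time: 34.9
ee_pos: [0.5342, -0.1814, 0.0516]
eef_rot: [0.391, 0.92, -0.0, -0.001]
ft_force: [0.6, -0.8, 0.1]
width: 0.024
```

```bash
python3 -c "
from h import *
bs()"
```

```text
t 34.9 bed x -42.88 y -1.31 mm z 51.64 F bed [ 1.   -0.13  0.11] yaw 133.99 tilt [-0.0012  0.0001] T [ 0.07 -0.2  -0.03] w 0.024
```

Request:
send_rows:
  steps:
    - [0,0,0,0,0,-0.0002,1]
    - [0,0,0,0,0,-0.0002,1]
    - [0,-0.1,0,-0.001,0,0,1]
    - [0,-0.1,0,-0.0015,0,0,1]
    - [-0.05,-0.1,0,-0.0015,0,0,1]
    - [-0.05,-0.15,0,-0.0015,0,0,1]
    - [-0.05,-0.15,0,-0.0015,0,0,1]
    - [-0.05,-0.15,0,-0.0015,0,-0.0001,1]
    - [-0.05,-0.15,0,-0.0015,0,-0.0001,1]
    - [-0.05,-0.15,0,-0.0015,0,-0.0001,1]

```text
time: 35.9
ee_pos: [0.5344, -0.1816, 0.0517]
eef_rot: [0.389, 0.921, -0.001, -0.002]
ft_force: [-6.2, 4.6, 5.1]
width: 0.0236
```

```bash
python3 -c "
from h import *
bs();s=read_state();plan(s['ee_pos'],134.0,1,1)"
```

```text
t 35.9 bed x -42.56 y -1.34 mm z 51.69 F bed [-7.67 -1.23  5.1 ] yaw 134.24 tilt [-0.0045 -0.0007] T [ 1.05  1.2  -0.06] w 0.0236
dist 0.0 rotdeg [-0.22 -0.15  0.24]
[[-0.22, -0.15, 0.24, 0.0, 0.0, 0.0, 1]]
```

Request:
send_rows:
  steps:
    - [-0.1,-0.15,0.05,-0.0016,0,-0.0005,1]
    - [-0.1,-0.15,0.05,-0.0018,0,-0.0005,1]
    - [-0.1,-0.15,0.05,-0.002,0,-0.0005,1]
    - [-0.1,-0.2,0.05,-0.002,0,-0.0005,1]
    - [-0.1,-0.2,0.05,-0.002,0,-0.0005,1]
    - [-0.1,-0.2,0.05,-0.002,0,-0.0004,1]
    - [-0.1,-0.2,0.05,-0.002,0,-0.0004,1]
    - [-0.1,-0.2,0.05,-0.002,0,-0.0004,1]
    - [-0.1,-0.2,0.05,-0.002,0,-0.0004,1]
    - [-0.1,-0.2,0.05,-0.002,0,-0.0004,1]

```text
time: 36.9
ee_pos: [0.5349, -0.1823, 0.0517]
eef_rot: [0.389, 0.921, 0.002, -0.002]
ft_force: [-7.2, 6.0, 4.0]
width: 0.0239
```

```bash
python3 -c "
from h import *
bs();s=read_state();plan(s['ee_pos'],134.0,1,1)"
```

```text
t 36.9 bed x -41.66 y -1.45 mm z 51.73 F bed [-9.35 -0.96  3.98] yaw 134.17 tilt [-0.0016  0.004 ] T [ 1.16  1.46 -0.08] w 0.0239
dist 0.0 rotdeg [ 0.1  -0.23  0.17]
[[0.1, -0.23, 0.17, 0.0, 0.0, 0.0, 1]]
```

Request:
send_rows:
  steps:
    - [-0.05,-0.25,0.07,-0.0024,0,-0.0006,1]
    - [-0.05,-0.25,0.07,-0.0024,0,-0.0006,1]
    - [-0.05,-0.3,0.07,-0.0026,0,-0.0007,1]
    - [-0.05,-0.3,0.07,-0.0026,0,-0.0007,1]
    - [-0.08,-0.3,0.07,-0.0026,0,-0.0007,1]
    - [-0.08,-0.3,0.07,-0.0026,0,-0.0007,1]
    - [-0.08,-0.3,0.07,-0.0026,0,-0.0007,1]
    - [-0.08,-0.3,0.07,-0.0026,0,-0.0007,1]
    - [-0.08,-0.3,0.07,-0.0026,0,-0.0007,1]
    - [-0.08,-0.3,0.07,-0.0026,0,-0.0007,1]

```text
time: 37.9
ee_pos: [0.5354, -0.1827, 0.0516]
eef_rot: [0.39, 0.921, -0.001, 0.0]
ft_force: [-8.4, 7.3, 3.7]
width: 0.0239
```

```bash
python3 -c "
from h import *
bs();s=read_state();plan(s['ee_pos'],134.0,1,1)"
```

```text
t 37.9 bed x -41.08 y -1.31 mm z 51.64 F bed [-11.09  -0.98   3.73] yaw 134.05 tilt [-0.0006 -0.0021] T [1.58 1.69 0.04] w 0.0239
dist 0.0 rotdeg [-0.11  0.06  0.05]
[[-0.11, 0.06, 0.05, 0.0, 0.0, 0.0, 1]]
```

Request:
send_rows:
  steps:
    - [-0.08,-0.35,0.07,-0.003,0,-0.0009,1]
    - [-0.08,-0.35,0.07,-0.0032,0,-0.001,1]
    - [-0.08,-0.37,0.07,-0.0034,0,-0.001,1]
    - [-0.08,-0.37,0.07,-0.0034,0,-0.001,1]
    - [-0.08,-0.37,0.07,-0.0034,0,-0.001,1]
    - [-0.08,-0.37,0.07,-0.0034,0,-0.001,1]
    - [-0.08,-0.37,0.07,-0.0034,0,-0.001,1]
    - [-0.08,-0.37,0.07,-0.0034,0,-0.001,1]
    - [-0.08,-0.37,0.07,-0.0034,0,-0.001,1]
    - [-0.08,-0.37,0.07,-0.0034,0,-0.001,1]

```text
time: 38.9
ee_pos: [0.536, -0.1829, 0.0517]
eef_rot: [0.39, 0.921, -0.004, 0.001]
ft_force: [-10.1, 8.0, 4.0]
width: 0.0237
```

```bash
python3 -c "
from h import *
bs();s=read_state();plan(s['ee_pos'],134.0,1,1)"
```

```text
t 38.9 bed x -40.51 y -1.12 mm z 51.75 F bed [-12.77  -1.67   4.02] yaw 134.09 tilt [-0.002  -0.0084] T [ 2.13  2.17 -0.06] w 0.0237
dist 0.0 rotdeg [-0.42  0.26  0.08]
[[-0.42, 0.26, 0.08, 0.0, 0.0, 0.0, 1]]
```

Request:
send_rows:
  steps:
    - [-0.15,-0.33,0.07,-0.0038,0,-0.0013,1]
    - [-0.15,-0.33,0.07,-0.0038,0,-0.0013,1]
    - [-0.15,-0.33,0.07,-0.004,0,-0.0013,1]
    - [-0.15,-0.35,0.07,-0.004,0,-0.0013,1]
    - [-0.12,-0.35,0.07,-0.004,0,-0.0013,1]
    - [-0.12,-0.35,0.07,-0.004,0,-0.0013,1]
    - [-0.12,-0.35,0.07,-0.004,0,-0.0013,1]
    - [-0.12,-0.35,0.07,-0.004,0,-0.0013,1]
    - [-0.12,-0.35,0.07,-0.004,0,-0.0013,1]
    - [-0.12,-0.35,0.07,-0.004,0,-0.0013,1]

```text
time: 39.9
ee_pos: [0.5367, -0.1839, 0.0521]
eef_rot: [0.389, 0.921, -0.002, -0.005]
ft_force: [-11.5, 9.6, 3.9]
width: 0.0239
```

```bash
python3 -c "
from h import *
bs();s=read_state();plan(s['ee_pos'],134.0,1,1)"
```

```text
t 39.9 bed x -39.26 y -1.27 mm z 52.12 F bed [-14.86  -1.52   3.86] yaw 134.25 tilt [-0.0098  0.0002] T [ 2.22  2.42 -0.08] w 0.0239
dist 0.0 rotdeg [-0.39 -0.4   0.25]
[[-0.39, -0.4, 0.25, 0.0, 0.0, 0.0, 1]]
```

Request:
send_rows:
  steps:
    - [-0.15,-0.43,0.09,-0.0038,0,-0.001,1]
    - [-0.15,-0.43,0.09,-0.0038,0,-0.001,1]
    - [-0.15,-0.43,0.09,-0.0038,0,-0.001,1]
    - [-0.15,-0.43,0.09,-0.0038,0,-0.001,1]
    - [-0.15,-0.43,0.09,-0.0038,0,-0.001,1]
    - [-0.12,-0.43,0.09,-0.0038,0,-0.001,1]
    - [-0.12,-0.43,0.09,-0.0038,0,-0.001,1]
    - [-0.12,-0.43,0.09,-0.0038,0,-0.001,1]
    - [-0.12,-0.43,0.09,-0.0038,0,-0.001,1]
    - [-0.12,-0.43,0.09,-0.0038,0,-0.001,1]

```text
time: 40.9
ee_pos: [0.5366, -0.1838, 0.0518]
eef_rot: [0.389, 0.921, -0.003, -0.002]
ft_force: [-11.9, 10.0, 6.5]
width: 0.0235
```

```bash
python3 -c "
from h import *
bs();s=read_state();plan(s['ee_pos'],134.0,1,1)"
```

```text
t 40.9 bed x -39.47 y -1.24 mm z 51.83 F bed [-15.42  -1.55   6.54] yaw 134.2 tilt [-0.0062 -0.0034] T [ 2.25  2.52 -0.04] w 0.0235
dist 0.0 rotdeg [-0.39 -0.11  0.2 ]
[[-0.39, -0.11, 0.2, 0.0, 0.0, 0.0, 1]]
```

Held for over 1 s at about 15 N total, so roughly 10–11 N on the stop. Now I'll ramp the push down and level the carrier.

Request:
send_rows:
  steps:
    - [-0.15,-0.4,0.08,-0.0034,0,-0.0009,1]
    - [-0.15,-0.35,0.08,-0.003,0,-0.0008,1]
    - [-0.15,-0.3,0.08,-0.0025,0,-0.0007,1]
    - [-0.15,-0.25,0.07,-0.002,0,-0.0005,1]
    - [-0.1,-0.2,0.06,-0.0015,0,-0.0003,1]
    - [-0.05,-0.1,0.05,-0.001,0,-0.0001,1]
    - [0,-0.05,0,-0.0005,0,0,1]
    - [0,0,0,0,0,0,1]
    - [0,0,0,0,0,0,1]
    - [0,0,0,0,0,0,1]

```text
time: 41.9
ee_pos: [0.5353, -0.1823, 0.0517]
eef_rot: [0.39, 0.921, -0.001, -0.001]
ft_force: [-2.2, 2.3, 1.9]
width: 0.0237
```

```bash
python3 -c "
from h import *
bs();s=read_state();plan(s['ee_pos'],134.0,1,1)"
```

```text
t 41.9 bed x -41.45 y -1.18 mm z 51.69 F bed [-3.19 -0.    1.95] yaw 134.12 tilt [-0.0037 -0.0014] T [ 0.51  0.33 -0.1 ] w 0.0237
dist 0.0 rotdeg [-0.21 -0.09  0.12]
[[-0.21, -0.09, 0.12, 0.0, 0.0, 0.0, 1]]
```

Level within 0.2°. Release, then rise.

Request:
send_rows:
  steps:
    - [-0.1,0,0.1,0,0,0,1]
    - [0,0,0,0,0,0,1]
    - [0,0,0,0,0,0,0.4]
    - [0,0,0,0,0,0,0.3]
    - [0,0,0,0,0,0,0.2]
    - [0,0,0,0,0,0,0.1]
    - [0,0,0,0,0,0,-0.1]
    - [0,0,0,0,0,0,-0.3]
    - [0,0,0,0,0,0,-0.6]
    - [0,0,0,0,0,0,-0.6]

```text
time: 42.9
ee_pos: [0.5367, -0.1839, 0.0521]
eef_rot: [0.391, 0.92, -0.001, 0.001]
ft_force: [0.3, -0.1, -0.1]
width: 0.0635
```

Request:
send_rows:
  steps:
    - [0,0,0,0,0,0,-0.6]
    - [0,0,0,0,0,-0.002,-0.6]
    - [0,0,0,0,0,-0.006,-0.6]
    - [0,0,0,0,0,-0.012,-0.6]
    - [0,0,0,0,0,-0.02,-0.6]
    - [0,0,0,0,0,-0.025,-0.6]
    - [0,0,0,0,0,-0.025,-0.6]
    - [0,0,0,0,0,-0.025,-0.6]
    - [0,0,0,0,0,-0.01,-0.6]
    - [0,0,0,0,0,0,-0.6]

```text
time: 43.9
ee_pos: [0.5369, -0.183, 0.1875]
eef_rot: [0.39, 0.921, -0.001, 0.002]
ft_force: [-0.9, -0.4, -0.4]
width: 0.0695
```

Request:
send_rows:
  steps:
    - [0,0,0,0,0,0,-0.6]
    - [0,0,0,0,0,0,-0.6]
    - [0,0,0,0,0,0,-0.6]
    - [0,0,0,0,0,0,-0.6]
    - [0,0,0,0,0,0,-0.6]
    - [0,0,0,0,0,0,-0.6]
    - [0,0,0,0,0,0,-0.6]
    - [0,0,0,0,0,0,-0.6]
    - [0,0,0,0,0,0,-0.6]
    - [0,0,0,0,0,0,-0.6]

```text
time: 44.9
ee_pos: [0.5349, -0.1825, 0.1829]
eef_rot: [0.39, 0.921, -0.0, -0.001]
ft_force: [0.2, -0.9, -0.2]
width: 0.0699
```

```bash
python3 -c "
from h import *
bs()
c=camera_params('wrist');p,d=camera('wrist');np.savez('w12.npz',p=p,d=d,K=c['camera_matrix'],T=c['world_from_camera']);cv2.imwrite('pics/w12z.png',cv2.resize(p[135:265,260:375],None,fx=4.6,fy=4.6,interpolation=cv2.INTER_CUBIC))
p,d=camera('scene');cv2.imwrite('pics/s12.png',p)"
```

```text
t 44.9 bed x -41.60 y -1.55 mm z 182.93 F bed [ 0.82 -0.48 -0.24] yaw 134.06 tilt [-0.0023 -0.0001] T [ 0.01 -0.19 -0.03] w 0.0699
```

View pics/w12z.png

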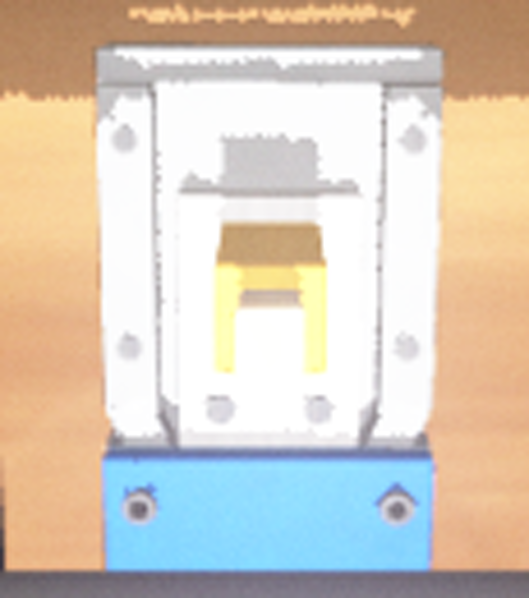

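View pics/s12.png

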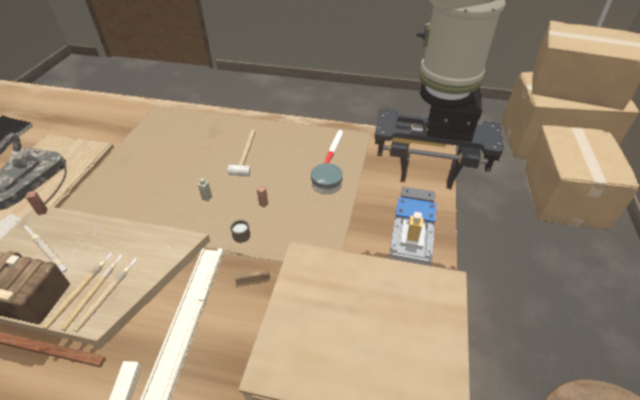

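The carrier sits straight and centred: foot back edge at (180–358, 193), plate front edge at (106–432, 453). It has the same depth as before, the tin, loupe, red bar and wedge are unmoved, and the gripper is clear. Handing in.

```bash
python3 -c "
from bench import *
print(close_job())"
```

```text
the job is handed in; nothing more can be done
None
```

I placed the carrier in the bed, slid its toe under the plate, pressed it against the sprung stop and let go. It was handed in at about 45 s and the job reported no verdict.

- **Handling:** I gripped the carrier by its post, set it flat in the bay and slid it in at about 3 N. It met the stop with the post's axis about 44 mm before the mouth.
- **Pressing:** I pressed twice. The first press was held for about 3 s at 10–13.6 N total. Floor friction left the force on the stop uncertain, at roughly 6–10 N. I re-gripped and pressed again for over 1 s at about 15 N total, with some of the downward load eased off. I put that at 10–11 N on the stop, and the highest total reading was 15.4 N. These are estimates from the wrist force and the spring travel, because floor friction was never fully removed.
- **Brief tilts:** While pressing, the gripper tilted by up to about 1.3°. I levelled it to within about 0.3° before each release.
- **Last check:** After the final release, the picture shows the carrier upright, centred and square to the plate. After the first release I had measured about 0.1° off the bed's axis, and the final picture looks the same. The tin, loupe, red bar and wedge look unmoved, and the gripper is clear.
- **Not seen directly:** The stop is hidden, so contact is inferred. After the first release I measured the post about 43 mm before the mouth, roughly 1 mm past first contact. The final picture shows about the same depth. The camera is only good to about 1–2 mm.

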